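# Pack the seal vice tight with slips and a wedge

### The job

A round seal blank stands loose in the wooden seal vice. Pack the gap behind the vice's sliding jaw with slips from the slip rack, pushing the jaw up against the blank and adding slip after slip until there is no room for another; then put the wedge into the narrow gap that is left and press it down until it stays tight and the jaw grips the blank. Leave the slips you do not need standing in the rack, leave the other blank where it stands, and do not disturb the things lying round about.

Things in the scene. Friction and masses are not known exactly. Their poses are not given: they have to be found in the camera images.
- seal_vice: dark wooden seal vice, 150 x 88 x 44 mm, fixed to the desk. Origin: centre of its underside; x along its length from the packed end to the fixed jaw, y across, z up. Floor 12 mm above the underside; channel 61 mm wide between side rails 37 mm high. The blank stands on the floor between the sliding jaw and the fixed jaw, whose face is at x = +37.5 mm (42 mm high).
- vice_stop (a point): middle of the upper edge of the fixed packing pieces in the vice's -x end (face at x = -28 mm, 57 mm wide, tops 42 mm above the underside). The gap to pack lies from this face to the back of the sliding jaw: 13 to 15 mm at the start; 15.7 mm when the jaw presses the 30 mm blank on the fixed jaw, 23.7 mm with the 22 mm blank.
- seal_vice_jaw: sliding jaw, 20 mm thick, 57 mm wide, top 44 mm above the vice's underside; axes as the vice's. Back face at x = -2.5 mm, front face at x = +17.5 mm from this origin, which meets the vice's origin when the jaw is fully forward (20 mm from the fixed jaw) and lies up to 22 mm towards the vice's -x when it is back. Slides along x against 1.5 N of friction and stays where left.
- slip_rack: flat wooden slip rack fixed to the desk, a board 168 x 68 x 12 mm with cross ribs (tops 26 mm up) between which slips and wedge stand on end. Origin on its underside, x along its length. Three slips stand at x = -30, 0 and +30 mm, the wedge at x = +62 mm; at x = -64 mm the spare blank stands on the bare board.
- slip_1_mid (a point): centre of a packing slip, a light hardwood plate 8 mm thick (its x), 46 mm wide (y), 54 mm tall (z), upper corners bevelled 4 mm, 20 g; three alike. They stand in the rack on the 12 mm board, and likewise in the vice on its floor, flat behind the jaw, tops then 66 mm above the desk, clear of jaw and rails. Can be taken from above by the two upright ends, 46 mm apart.
- slip_2_mid (a point): centre of a packing slip, a light hardwood plate 8 mm thick (its x), 46 mm wide (y), 54 mm tall (z), upper corners bevelled 4 mm, 20 g; three alike. They stand in the rack on the 12 mm board, and likewise in the vice on its floor, flat behind the jaw, tops then 66 mm above the desk, clear of jaw and rails. Can be taken from above by the two upright ends, 46 mm apart.
- slip_3_mid (a point): centre of a packing slip, a light hardwood plate 8 mm thick (its x), 46 mm wide (y), 54 mm tall (z), upper corners bevelled 4 mm, 20 g; three alike. They stand in the rack on the 12 mm board, and likewise in the vice on its floor, flat behind the jaw, tops then 66 mm above the desk, clear of jaw and rails. Can be taken from above by the two upright ends, 46 mm apart.
- wedge_mid (a point): centre of the wedge: 54 mm tall (z), 55 mm wide (y), 35 g, stands thin end down. Its +x face, 4.4 mm from here, is flat, upright (foot bevelled 2 mm) and goes against the last slip; the -x face slopes and goes against the fixed packing. 5.2 mm thick at the foot, 12.2 mm at the top. The right number of slips leaves it about 7.7 mm; it jams with its foot about 10 mm above the vice's floor.
- wedge_top (a point): middle of the wedge's upper end, 12.2 x 55 mm. Jammed in the vice it stands about 76 mm above the desk, 10 mm above the slips. Pressed down here with 10 to 20 N the wedge goes tight and stays so by friction.
- seal_wide_mid (a point): centre of the thicker seal blank, a round boxwood stick 30 mm in diameter, 60 mm tall, upright. One of the two blanks stands in the vice between the jaws, the other on the rack's bare end; which is which varies.
- seal_narrow_mid (a point): centre of the thinner seal blank, 22 mm in diameter, 60 mm tall, upright; see the other one.
- seal_wide: the thicker seal blank (30 mm); origin: centre of its underside.
- seal_narrow: the thinner seal blank (22 mm); origin: centre of its underside.
- ink_tin: bystander: dark blue round tin, 75 x 67 x 24 mm; origin: centre of its underside
- stone_case: bystander: whetstone in a dark sleeve, 30 x 88 x 17 mm; origin: centre of its underside
- seal_1: bystander: pale thin seal blank lying on the desk, 60 mm long, 15 mm thick; origin: centre of its underside
There are look-alikes about, which are no part of the job. Leave any pink look-alike of the seal_vice alone. Of the things like the part that bears wedge_mid, leave any that is red; of the rest the smaller one is meant.

How it is judged:
On the way:
1. a slip stands on the vice's floor in the gap behind the sliding jaw (((x of slip_1_mid in the frame of seal_vice between -0.029 and 0 m and y of slip_1_mid in the frame of seal_vice between -0.013 and 0.013 m and z of slip_1_mid in the frame of seal_vice between 0.034 and 0.044 m and angle between slip_1_mid's own z axis and vertical below 0.25 rad) or (x of slip_2_mid in the frame of seal_vice between -0.029 and 0 m and y of slip_2_mid in the frame of seal_vice between -0.013 and 0.013 m and z of slip_2_mid in the frame of seal_vice between 0.034 and 0.044 m and angle between slip_2_mid's own z axis and vertical below 0.25 rad) or (x of slip_3_mid in the frame of seal_vice between -0.029 and 0 m and y of slip_3_mid in the frame of seal_vice between -0.013 and 0.013 m and z of slip_3_mid in the frame of seal_vice between 0.034 and 0.044 m and angle between slip_3_mid's own z axis and vertical below 0.25 rad))), for 0.2 s.
At the end, for the whole second after the job is handed in: The wedge, upright behind the slips in the gap, keeps the jaw on the upright blank with over 3 N by itself (so one slip is in for the thick blank, two for the thin); every slip stands upright either on the floor of the gap or in the rack; the other blank and the bystanders moved under 25 mm (x of wedge_mid in the frame of seal_vice between -0.031 and -0.01 m and y of wedge_mid in the frame of seal_vice between -0.013 and 0.013 m and z of wedge_mid in the frame of seal_vice between 0.036 and 0.064 m and angle between wedge_mid's own z axis and vertical below 0.3 rad and contact force between any of seal_wide, seal_narrow and seal_vice_jaw above 3 N and ((x of seal_wide_mid in the frame of seal_vice between 0.015 and 0.03 m and y of seal_wide_mid in the frame of seal_vice between -0.02 and 0.02 m and angle between seal_wide_mid's own z axis and vertical below 0.12 rad) or (x of seal_narrow_mid in the frame of seal_vice between 0.015 and 0.03 m and y of seal_narrow_mid in the frame of seal_vice between -0.02 and 0.02 m and angle between seal_narrow_mid's own z axis and vertical below 0.12 rad)) and ((x of slip_1_mid in the frame of seal_vice between -0.029 and 0 m and y of slip_1_mid in the frame of seal_vice between -0.013 and 0.013 m and z of slip_1_mid in the frame of seal_vice between 0.034 and 0.044 m and angle between slip_1_mid's own z axis and vertical below 0.25 rad) or (x of slip_1_mid in the frame of slip_rack between -0.06 and 0.09 m and y of slip_1_mid in the frame of slip_rack between -0.025 and 0.025 m and z of slip_1_mid in the frame of slip_rack between 0.03 and 0.045 m and angle between slip_1_mid's own z axis and vertical below 0.3 rad)) and ((x of slip_2_mid in the frame of seal_vice between -0.029 and 0 m and y of slip_2_mid in the frame of seal_vice between -0.013 and 0.013 m and z of slip_2_mid in the frame of seal_vice between 0.034 and 0.044 m and angle between slip_2_mid's own z axis and vertical below 0.25 rad) or (x of slip_2_mid in the frame of slip_rack between -0.06 and 0.09 m and y of slip_2_mid in the frame of slip_rack between -0.025 and 0.025 m and z of slip_2_mid in the frame of slip_rack between 0.03 and 0.045 m and angle between slip_2_mid's own z axis and vertical below 0.3 rad)) and ((x of slip_3_mid in the frame of seal_vice between -0.029 and 0 m and y of slip_3_mid in the frame of seal_vice between -0.013 and 0.013 m and z of slip_3_mid in the frame of seal_vice between 0.034 and 0.044 m and angle between slip_3_mid's own z axis and vertical below 0.25 rad) or (x of slip_3_mid in the frame of slip_rack between -0.06 and 0.09 m and y of slip_3_mid in the frame of slip_rack between -0.025 and 0.025 m and z of slip_3_mid in the frame of slip_rack between 0.03 and 0.045 m and angle between slip_3_mid's own z axis and vertical below 0.3 rad)) and linear speed of each of seal_wide, seal_narrow below 0.01 m/s); the robot touches nothing.
It fails at once if the thicker seal blank is tipped or shifted by more than 25 mm (distance of seal_wide_mid from where it was at the start of the episode above 0.025 m or angle between seal_wide_mid's own z axis and vertical above 0.35 rad).
It fails at once if the thinner seal blank is tipped or shifted by more than 25 mm (distance of seal_narrow_mid from where it was at the start of the episode above 0.025 m or angle between seal_narrow_mid's own z axis and vertical above 0.35 rad).
It fails at once if the round ink tin is shifted by more than 25 mm (distance of ink_tin from where it was at the start of the episode above 0.025 m).
It fails at once if the whetstone in its case is shifted by more than 25 mm (distance of stone_case from where it was at the start of the episode above 0.025 m).
It fails at once if the lying seal blank is shifted by more than 25 mm (distance of seal_1 from where it was at the start of the episode above 0.025 m).
It also fails if it takes over 64 s, if anything falls off the work surface, if the arm or the gripper's body presses on something with over 40 N, if the wrist force passes 120 N, or if a joint passes its speed limit or range.

### The arm

A 7-joint arm with a two-finger parallel gripper is mounted at the origin on a cart in front of the work surface, level with it; the furniture and walls round the work are solid. World frame = base frame: x ahead of the robot, y to its left, z up, the work surface at z = 0. Lengths are in m, angles in rad, forces in N, time in s.
With the tool pointing down it reaches from about 0.4 to 0.9 m from the base axis. Payload 5.5 kg.
Tool frame: the origin (TCP) lies midway between the tips of the shut fingers; the grasp point (between the pads) lies 19 mm behind it; z points along the fingers, y is the line along which they close (so a half turn about z gives the same grasp; the last joint's range is limited). The gripper opens to 92 mm and grips with 3 to 60 N. Pads are 19 mm wide; open, the fingers measure 130 mm over their backs; the gripper's body (75 mm by 190 mm) begins 47 mm behind the grasp point.
Start: joints at [-0.97, 0.501, -0.427, 1.55, 0.221, 1.138, -0.21], TCP at [0.215, 0.613, 0.227] pointing down, gripper open.
Joint ranges: [-2.88, 2.88], [-0.31, 2.03], [-1.54, 1.56], [0.2, 2.42], [-1.41, 4.55], [0.19, 2.02], [-2.57, 2.57]. Speed limits (rad/s): [2.57, 2.57, 3.14, 3.14, 3.14, 3.14, 3.14].

### API

Orientations are given as a 3x3 rotation matrix whose columns are the frame's x, y, z axes.
In Python, from workcell import manip, eyes, job gives the robot as it stands.
- The arm moves only by the tool jog_arm, never from a script. Its argument "deltas" is a list of rows, each an object of numbers: "jaw": the finger opening in cm, from 0 to 9.18; "tx", "ty", "tz": the shift along the world's x, y, z in cm; "yaw": the turn about the world's z in units of 5 degrees (1.0 is 5 degrees). In form: [{"jaw": .., "tx": .., "ty": .., "tz": .., "yaw": ..}, ...]. A call has 1 to 10 rows; each row is the pose to reach, as a shift and turn from the pose commanded when the call began; what a row does not reach only later rows make up. A row lasts 1/12 s, in which the tool goes at most 41.7 mm and 7.16 degrees, less where a joint would pass 70% of its speed; a pose out of reach is approached as far as the arm can. A call with a gripper value outside its range is refused whole. The fingers move at their own pace and stop on an object; the grip force is fixed at half the most. Time passes only in rows, so rows that repeat a pose let the fingers close. It gives the time, the measured TCP pose, the force, the opening and the grip force at its end, in the units of the state.
- manip.observe(): the state, without advancing time (a new reading comes with each control period).
- eyes.grab_frame(name): name is "scene" or "side" or "wrist"; returns the picture (420x560x3 uint8, red, green, blue); there is no depth.
- eyes.camera_info(name): a dict with "fx", "fy", "cx", "cy" (pixels), "position" and "orientation" of the camera in the world; the wrist camera has in their place "mount" (4x4, takes a point from camera to tool coordinates, whose origin is the TCP and whose axes are the flange's). Camera axes: x right, y down, z forward; pixel columns grow to the right and rows downward; lengths in m; the calibration is good to about 2 mm. A picture is of the moment at which its call begins: read the wrist's pose just before it. camera_info takes no time and is no camera call.
- job.hand_in(): hands the job in; it is judged then, once.
The state is a dict: "time": time; "qpos": joint angles; "joint_velocities": joint speeds; "effort": joint torques, N m; "tcp_pos": TCP position; "tool_rot": TCP orientation; "contact_force": force on the tool from outside, world axes, zero at the start; "wrist_torque": the same for the moment, N m; "opening": finger opening in m; "gripper_force": force on a finger pad.
Only numpy, scipy, OpenCV 4.12 (cv2) and the standard library are available. Lean on these libraries where they do the work, as an engineer would, in place of code of your own. Each camera call takes 0.05 s, during which the arm holds its last target. There are 200 camera calls.

## Working session

There is one attempt and no reset: what is moved stays moved. The work goes in short steps, Python scripts to look and compute and a tool call to move; the robot and the scene stay as the last step left them, time stands still between calls to the robot, and variables do not carry over. Pictures are saved under pics/ and viewed, at most 12 in all, crops included, and the job is handed in when it is done.

Besides the shell and the picture viewer there is one more tool, called after "Call:" as name(argument=value, ...) on one line, values as JSON. jog_arm: Moves the arm, as the interface text tells. Its arguments: {"type":"object","properties":{"deltas":{"type":"array"}},"required":["deltas"]}

```bash
mkdir -p pics; cat > h.py <<'E'
import numpy as np, cv2
from workcell import manip, eyes, job
def save(n,im): cv2.imwrite('pics/'+n+'.png',cv2.cvtColor(im,cv2.COLOR_RGB2BGR))
def cam(n):
    c=eyes.camera_info(n)
    if 'mount' in c:
        s=manip.observe(); T=np.eye(4); T[:3,:3]=s['tool_rot']; T[:3,3]=s['tcp_pos']
        M=T@np.array(c['mount']); R,p=M[:3,:3],M[:3,3]
    else: R,p=np.array(c['orientation']),np.array(c['position'])
    return c,R,p
def toplane(C,u,v,z):
    c,R,p=C; d=R@np.array([(u-c['cx'])/c['fx'],(v-c['cy'])/c['fy'],1]); return p+d*(z-p[2])/d[2]
def proj(C,P):
    c,R,p=C; q=R.T@(np.array(P)-p); return c['fx']*q[0]/q[2]+c['cx'],c['fy']*q[1]/q[2]+c['cy']
E
python3 - <<'E'
from h import *
print(manip.observe())
for n in ['scene','side','wrist']:
    C=cam(n); print(n,C)
    save(n+'0',eyes.grab_frame(n))
a=cv2.imread('pics/scene0.png');b=cv2.imread('pics/side0.png')
E
```

```text
{'time': 0.0, 'qpos': array([-0.96979375,  0.5018487 , -0.42677528,  1.55145865,  0.22077879,
        1.13831824, -0.21029759]), 'joint_velocities': array([-3.18078985e-04, -1.02176399e-03,  1.27137411e-04,  2.64056896e-05,
        1.50513756e-03, -7.14671180e-04, -2.88399746e-04]), 'effort': array([-5.60013859e-06, -5.66589475e+01, -5.81644759e+00, -2.79112494e+01,
       -6.86411373e-02,  3.07859131e-02,  2.23357993e-04]), 'tcp_pos': array([0.21522788, 0.61257386, 0.22567283]), 'tool_rot': array([[-9.43497143e-01,  3.31379866e-01, -7.25071630e-04],
       [ 3.31380651e-01,  9.43495343e-01, -1.84418075e-03],
       [ 7.29773353e-05, -1.98025398e-03, -9.99998037e-01]]), 'contact_force': array([0.14996244, 1.00438607, 0.20127348]), 'wrist_torque': array([0.04494191, 0.05249188, 0.02016275]), 'gripper_force': 0.0, 'opening': 0.09198550988853584}
scene ({'fx': 510.4711717031308, 'fy': 510.4711717031308, 'cx': 285.22918249201695, 'cy': 203.8634315037424, 'position': array([-0.10796388, -0.51007651,  1.18195016]), 'orientation': array([[ 0.79426584, -0.46299475,  0.39341789],
       [-0.6
[... 750 characters left out ...]
]), array([0.55405842, 1.56586532, 0.61866117]))
wrist ({'fx': 295.7237005509534, 'fy': 295.7237005509534, 'cx': 277.3194602724852, 'cy': 211.68782002465264, 'mount': array([[-3.62871397e-04, -9.53606044e-01, -3.01057108e-01,
         8.19742621e-02],
       [ 9.99999683e-01, -1.32853008e-04, -7.84508468e-04,
         4.07240745e-05],
       [ 7.08115674e-04, -3.01057297e-01,  9.53605790e-01,
        -1.57321849e-01],
       [ 0.00000000e+00,  0.00000000e+00,  0.00000000e+00,
         1.00000000e+00]])}, array([[ 0.33172542,  0.89988188,  0.28314458],
       [ 0.94337265, -0.31563164, -0.10210152],
       [-0.00250992,  0.30098052, -0.95362699]]), array([0.13801879, 0.64011368, 0.38308852]))
```

View pics/scene0.png

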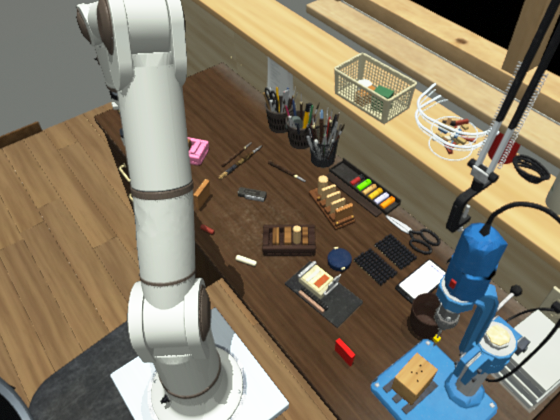

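View pics/side0.png

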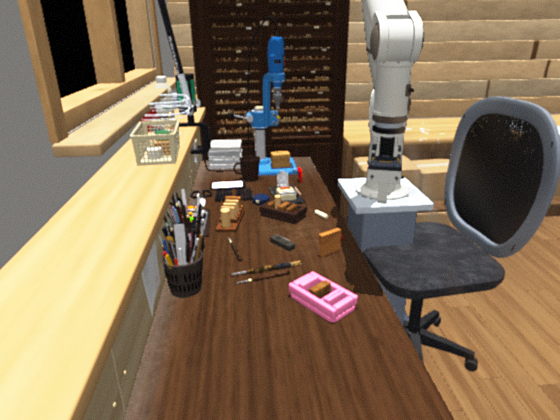

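The scene image shows the dark vice at (289,240) and the rack at (333,203). The pink vice look-alike is at (197,150). The wedge candidates are red at (345,351), large orange at (202,193) and one in the rack. I'll enlarge a crop to check.

```bash
python3 - <<'E'
import cv2
a=cv2.imread('pics/scene0.png')[160:280,240:390]
cv2.imwrite('pics/c1.png',cv2.resize(a,(750,600),interpolation=cv2.INTER_CUBIC))
E
```

```text
(no output)
```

View pics/c1.png

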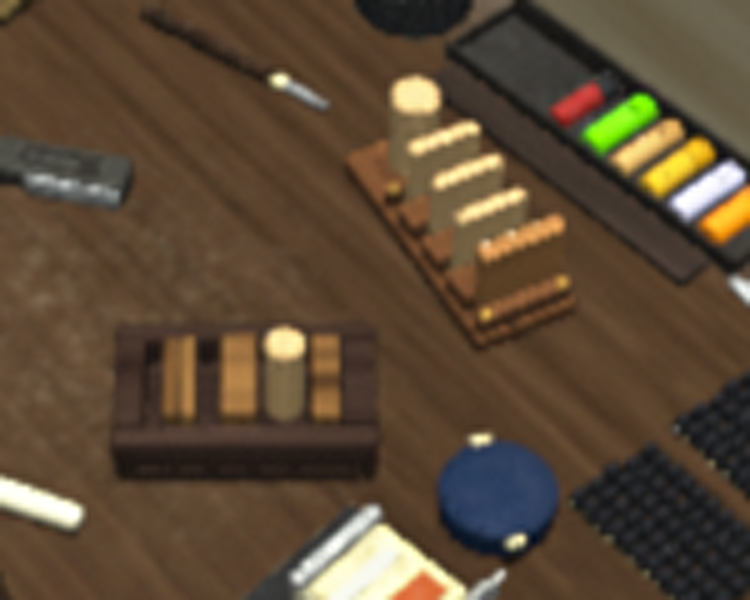

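The crop shows the vice's packed end on the left at (180,375) and its sliding jaw at (237,375). Its blank is 40 px wide against about 52 px for the rack blank, so the vice holds the thin (22 mm) blank and needs two slips. The rack runs from the wide blank at (415,100) through three slips to the brown wedge at (522,240). That wedge is the smaller non-red one; the large orange one at scene (202,193) stands alone on the desk.

```bash
python3 - <<'E'
from h import *
C=cam('scene')
def g(u,v,z): return toplane(C,240+u/5,160+v/5,z)
S={}
for n,a,b in [('A',(410,149),(480,127)),('B',(434,183),(503,160)),('C',(457,217),(527,193)),('W',(480,253),(564,221))]:
    P,Q=g(*a,.066),g(*b,.066); m=(P+Q)/2; S[n]=m; print(n,m.round(4),np.linalg.norm(Q-P).round(4),np.degrees(np.arctan2(*(Q-P)[1::-1])).round(1))
d=S['W']-S['A'];print('rack x dir',np.degrees(np.arctan2(d[1],d[0])),np.linalg.norm(d))
print('wideblank top',g(416,95,.072))
# vice rail top: corners left-front / right-front, tops 37
for n,q,z in [('lf',(115,440),.037),('rf',(378,440),.037),('lb',(120,330),.037),('rb',(375,330),.037),('blank',(285,343),.072),('jawtop',(238,345),.044)]: print(n,g(*q,z).round(4))
E
```

```text
A [0.6209 0.2546 0.066 ] 0.0464 -15.2
B [0.6141 0.2253 0.066 ] 0.0456 -14.3
C [0.6074 0.1967 0.066 ] 0.046 -14.0
W [0.6046 0.1673 0.066 ] 0.0558 -12.0
rack x dir -100.57375183150896 0.08880191485479827
wideblank top [0.62647875 0.28849803 0.072     ]
lf [0.3451 0.2126 0.037 ]
rf [0.4603 0.1224 0.037 ]
lb [0.3934 0.2748 0.037 ]
rb [0.5091 0.184  0.037 ]
blank [0.4449 0.1865 0.072 ]
jawtop [0.4369 0.2195 0.044 ]
```

Call:
jog_arm(deltas=[{"jaw": 9, "tx": 5, "ty": -9, "tz": 3, "yaw": -1.4}, {"tx": 10, "ty": -18, "tz": 3, "yaw": -2.8, "jaw": 9}, {"tx": 15, "ty": -27, "tz": 3, "yaw": -4.2, "jaw": 9}, {"tx": 20, "ty": -36, "tz": 3, "yaw": -5.6, "jaw": 9}, {"tx": 20, "ty": -36, "tz": 3, "yaw": -7, "jaw": 9}, {"tx": 20, "ty": -36, "tz": 3, "yaw": -8.4, "jaw": 9}, {"tx": 20, "ty": -36, "tz": 3, "yaw": -9.8, "jaw": 9}, {"tx": 20, "ty": -36, "tz": 3, "yaw": -11.2, "jaw": 9}, {"tx": 20, "ty": -36, "tz": 3, "yaw": -12.6, "jaw": 9}, {"tx": 20, "ty": -36, "tz": 3, "yaw": -14, "jaw": 9}])

```text
time: 0.98
tcp_pos: [0.416, 0.2508, 0.2569]
tool_rot: [[-0.005, 1.0, 0.0], [1.0, 0.005, -0.0], [-0.0, 0.0, -1.0]]
contact_force: [0.1, 0.6, -0.3]
opening: 0.0902
gripper_force: 0.0
```

```bash
python3 - <<'E'
from h import *
C=cam('wrist'); im=eyes.grab_frame('wrist'); save('w1',im)
import pickle; pickle.dump(C,open('w1.pkl','wb'))
E
```

Call:
jog_arm(deltas=[{"jaw": 9, "tx": 4, "ty": -0.5, "tz": 0, "yaw": -1.4}, {"tx": 8, "ty": -1, "tz": 0, "yaw": -2.9, "jaw": 9}, {"tx": 12, "ty": -1.5, "tz": 0, "yaw": -2.9, "jaw": 9}, {"tx": 16, "ty": -2, "tz": 0, "yaw": -2.9, "jaw": 9}, {"tx": 19.8, "ty": -2.6, "tz": 0, "yaw": -2.9, "jaw": 9}, {"tx": 19.8, "ty": -2.6, "tz": -3, "yaw": -2.9, "jaw": 9}, {"tx": 19.8, "ty": -2.6, "tz": -5, "yaw": -2.9, "jaw": 9}, {"tx": 19.8, "ty": -2.6, "tz": -6, "yaw": -2.9, "jaw": 9}, {"tx": 19.8, "ty": -2.6, "tz": -6, "yaw": -2.9, "jaw": 9}])

```text
time: 1.78
tcp_pos: [0.6109, 0.2268, 0.1931]
tool_rot: [[0.239, 0.971, -0.006], [0.971, -0.239, -0.002], [-0.004, -0.005, -1.0]]
contact_force: [-1.6, 0.8, -0.2]
opening: 0.0902
gripper_force: 0.0
```

```bash
python3 - <<'E'
from h import *
C=cam('wrist'); im=eyes.grab_frame('wrist'); save('w2',im)
import pickle; pickle.dump(C,open('w2.pkl','wb'))
a=cv2.imread('pics/w1.png');b=cv2.imread('pics/w2.png')
cv2.imwrite('pics/w12.png',np.hstack([a[:,80:480],b[:,80:480]]))
print(manip.observe()['qpos'])
E
```

```text
[-0.40932588  0.50179364  0.01737604  1.58184489 -0.00999408  1.06141969
 -0.62989112]
```

View pics/w12.png

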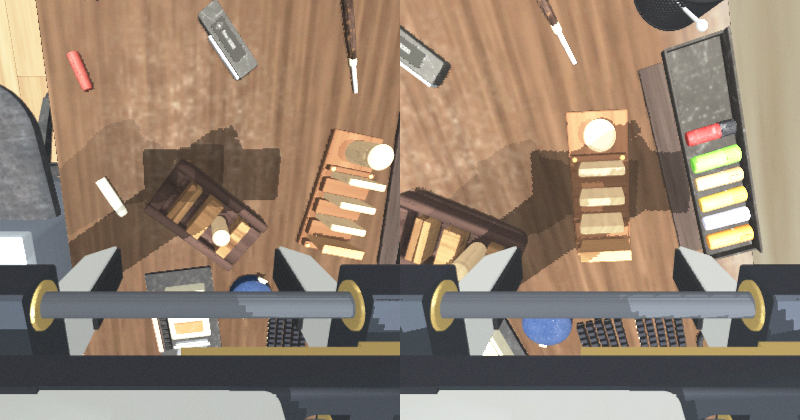

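Left half (over the vice): the vice is at (205,215), thin blank top at (220,238), pen tray of the rack to the right. Right half (over the rack): wide blank at (599,134), slips at v≈168, 196, 224, wedge at v≈253. I'll enlarge both for edges.

```bash
python3 - <<'E'
import cv2,numpy as np
a=cv2.imread('pics/w1.png')[150:280,215:355];b=cv2.imread('pics/w2.png')[150:270,235:325]
A=cv2.resize(a,None,fx=3,fy=3,interpolation=cv2.INTER_CUBIC);B=cv2.resize(b,None,fx=4,fy=4,interpolation=cv2.INTER_CUBIC)
o=np.zeros((480,420+360,3),np.uint8);o[:390,:420]=A;o[:480,420:]=B
cv2.imwrite('pics/c2.png',o)
E
```

```text
(no output)
```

View pics/c2.png

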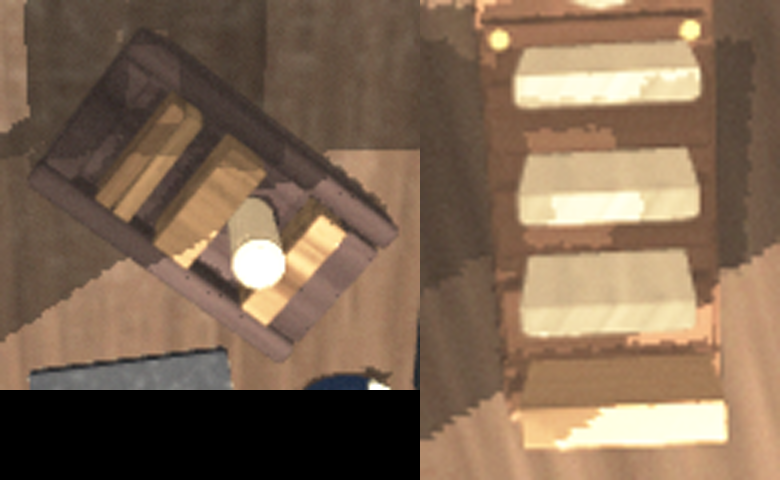

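```bash
python3 - <<'E'
from h import *
import pickle
C2=pickle.load(open('w2.pkl','rb'));C1=pickle.load(open('w1.pkl','rb'))
r=lambda u,v,z:toplane(C2,235+(u-420)/4,150+v/4,z)
for n,q in dict(s1=(608,88),s2=(610,207),s3=(609,317),w=(625,426)).items(): print(n,r(*q,.066).round(4))
for q in [((516,73),(700,70)),((520,192),(700,187)),((522,303),(696,298)),((525,410),(725,402))]:
    d=r(*q[1],.064)-r(*q[0],.064); print(np.linalg.norm(d).round(4),np.degrees(np.arctan2(d[1],d[0])).round(1))
g=lambda u,v,z:toplane(C1,215+u/3,150+v/3,z)
P=np.array([g(*q,.037) for q in [(140,30),(398,230),(285,360),(30,180)]]);print(P.round(4),P.mean(0).round(4))
for a,b in [(0,1),(3,2),(0,3),(1,2)]:
    d=P[b]-P[a];print(np.linalg.norm(d).round(4),np.degrees(np.arctan2(d[1],d[0])).round(1))
for n,q,z in [('stopface',(165,168),.042),('jawback',(190,192),.044),('jawfront',(225,222),.044),('fixface',(285,262),.042),('blank',(258,265),.072)]: print(n,g(*q,z).round(4))
E
```

```text
s1 [0.6221 0.2568 0.066 ]
s2 [0.6155 0.2276 0.066 ]
s3 [0.6084 0.1991 0.066 ]
w [0.6053 0.168  0.066 ]
0.0446 -12.8
0.045 -12.1
0.0449 -12.0
0.0531 -11.2
[[0.3959 0.282  0.037 ]
 [0.5118 0.1924 0.037 ]
 [0.463  0.1263 0.037 ]
 [0.3462 0.2155 0.037 ]] [0.4292 0.2041 0.037 ]
0.1465 -37.7
0.147 -37.3
0.0831 -126.8
0.0821 -126.4
stopface [0.4064 0.2228 0.042 ]
jawback [0.4174 0.2124 0.044 ]
jawfront [0.433  0.1985 0.044 ]
fixface [0.4605 0.1786 0.042 ]
blank [0.4457 0.1897 0.072 ]
```

Call:
jog_arm(deltas=[{"jaw": 6.5, "tx": -0.5, "ty": -2.8, "tz": 0, "yaw": 0.1}, {"tx": -0.5, "ty": -2.8, "tz": -4, "yaw": 0.1, "jaw": 6.5}, {"tx": -0.5, "ty": -2.8, "tz": -8, "yaw": 0.1, "jaw": 6.5}, {"tx": -0.5, "ty": -2.8, "tz": -10, "yaw": 0.1, "jaw": 6.5}, {"tx": -0.5, "ty": -2.8, "tz": -10, "yaw": 0.1, "jaw": 6.5}, {"tx": -0.5, "ty": -2.8, "tz": -10, "yaw": 0.1, "jaw": 6.5}])

```text
time: 2.33
tcp_pos: [0.6084, 0.1999, 0.0976]
tool_rot: [[0.23, 0.973, -0.0], [0.973, -0.23, 0.0], [0.0, -0.0, -1.0]]
contact_force: [-0.4, 0.5, 0.7]
opening: 0.065
gripper_force: 0.0
```

```bash
python3 - <<'E'
from h import *
import pickle
C=cam('wrist'); im=eyes.grab_frame('wrist'); save('w3',im); pickle.dump(C,open('w3.pkl','wb'))
s=manip.observe();print(s['tcp_pos'],s['opening'])
cv2.imwrite('pics/w3c.png',cv2.resize(cv2.imread('pics/w3.png')[120:320,120:440],None,fx=2.5,fy=2.5))
print(proj(C,(0.608,0.198,.066)))
E
```

```text
[0.60980841 0.20031061 0.09911907] 0.06513142688674664
(np.float64(277.7548342077926), np.float64(244.6613094364381))
```

View pics/w3c.png

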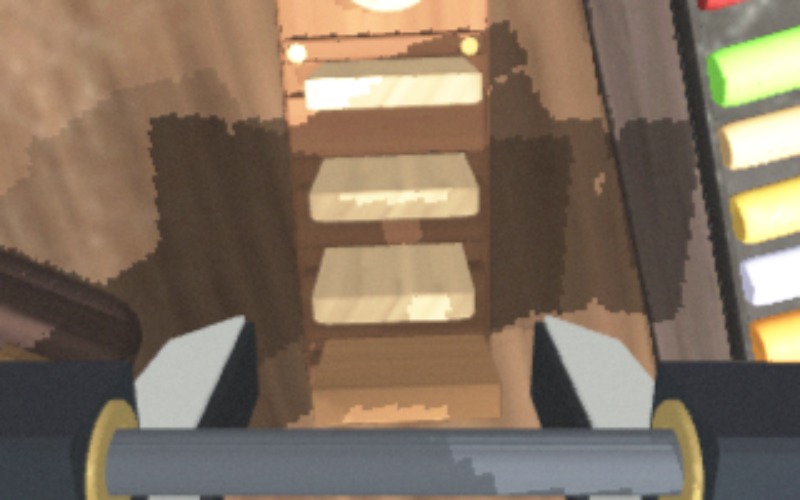

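The slip 3 top is at full-image (277,243), 1 mm from where I predicted, so I'll descend and close the gripper.

Call:
jog_arm(deltas=[{"jaw": 6.5, "tz": -2.5, "tx": 0, "ty": 0, "yaw": 0}, {"jaw": 6.5, "tz": -5, "tx": 0, "ty": 0, "yaw": 0}, {"jaw": 6.5, "tz": -5, "tx": 0, "ty": 0, "yaw": 0}, {"jaw": 6.5, "tz": -5, "tx": 0, "ty": 0, "yaw": 0}, {"jaw": 4, "tz": -5, "tx": 0, "ty": 0, "yaw": 0}, {"jaw": 4, "tz": -5, "tx": 0, "ty": 0, "yaw": 0}, {"jaw": 4, "tz": -5, "tx": 0, "ty": 0, "yaw": 0}, {"jaw": 4, "tz": -5, "tx": 0, "ty": 0, "yaw": 0}])

```text
time: 3.05
tcp_pos: [0.6097, 0.1997, 0.0486]
tool_rot: [[0.231, 0.973, 0.003], [0.973, -0.231, 0.001], [0.002, 0.002, -1.0]]
contact_force: [-0.5, 0.9, 5.8]
opening: 0.0454
gripper_force: 30.0
```

Call:
jog_arm(deltas=[{"jaw": 4, "tz": 3, "tx": 0, "ty": 0, "yaw": 0}, {"jaw": 4, "tz": 7, "tx": 0, "ty": 0, "yaw": 0}, {"jaw": 4, "tz": 11, "tx": 0, "ty": 0, "yaw": 1.3}, {"jaw": 4, "tz": 11, "tx": -4, "ty": 0, "yaw": 2.6}, {"jaw": 4, "tz": 11, "tx": -8, "ty": 0, "yaw": 4}, {"jaw": 4, "tz": 11, "tx": -12, "ty": 0, "yaw": 5.3}, {"jaw": 4, "tz": 11, "tx": -16.4, "ty": -0.7, "yaw": 6.7}, {"jaw": 4, "tz": 11, "tx": -16.4, "ty": -0.7, "yaw": 8.1}, {"jaw": 4, "tz": 11, "tx": -16.4, "ty": -0.7, "yaw": 9.5}, {"jaw": 4, "tz": 11, "tx": -16.4, "ty": -0.7, "yaw": 10.8}])

```text
time: 3.88
tcp_pos: [0.4437, 0.1922, 0.1576]
tool_rot: [[-0.657, 0.754, 0.001], [0.754, 0.657, 0.0], [-0.001, 0.001, -1.0]]
contact_force: [-0.3, -0.6, -1.1]
opening: 0.0455
gripper_force: 30.0
```

Call:
jog_arm(deltas=[{"jaw": 4, "tz": 0, "tx": 0, "ty": 0, "yaw": 1.2}, {"jaw": 4, "tz": 0, "tx": 0, "ty": 0, "yaw": 2.4}, {"jaw": 4, "tz": 0, "tx": 0, "ty": 0, "yaw": 2.4}, {"jaw": 4, "tz": 0, "tx": 0, "ty": 0, "yaw": 2.4}])

```text
time: 4.22
tcp_pos: [0.4446, 0.1922, 0.1572]
tool_rot: [[-0.793, 0.609, 0.001], [0.609, 0.793, 0.0], [-0.0, 0.001, -1.0]]
contact_force: [-0.4, 0.3, 0.9]
opening: 0.045
gripper_force: 30.0
```

```bash
python3 - <<'E'
from h import *
import pickle
C=cam('wrist'); im=eyes.grab_frame('wrist'); save('w4',im); pickle.dump(C,open('w4.pkl','wb'))
s=manip.observe();print(s['tcp_pos'],s['opening'],s['tool_rot'][:,1])
cv2.imwrite('pics/w4c.png',cv2.resize(cv2.imread('pics/w4.png')[90:290,150:410],None,fx=3,fy=3,interpolation=cv2.INTER_CUBIC))
E
```

```text
[0.44461228 0.19218558 0.15707318] 0.045283167719950626 [6.09630169e-01 7.92685809e-01 5.14098216e-04]
```

View pics/w4c.png

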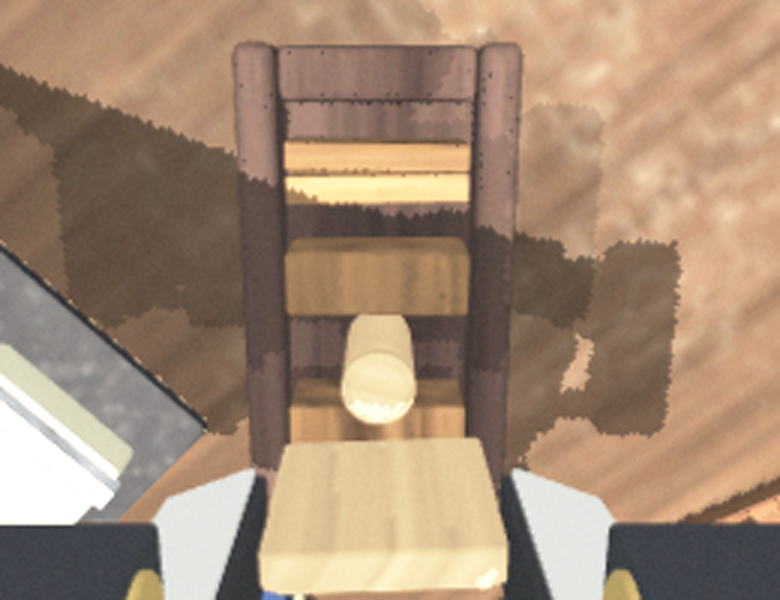

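```bash
python3 - <<'E'
from h import *
import pickle
C=pickle.load(open('w4.pkl','rb'))
g=lambda u,v,z:toplane(C,150+u/3,90+v/3,z)
th=np.radians(-37.4);X=np.array([np.cos(th),np.sin(th),0]);Y=np.array([-X[1],X[0],0])
P=dict(stop=g(377.5,204,.042),jawb=g(377,248,.044),jawf=g(377,313,.044),blank=g(378,388,.072),rl=g(262,204,.037),rr=g(496,204,.037))
for n,p in P.items(): print(n,p.round(4),((p-P['stop'])@X).round(4),((p-P['stop'])@Y).round(4))
a,b=g(285,204,.042),g(470,204,.042);d=b-a;print(np.linalg.norm(d),np.degrees(np.arctan2(d[1],d[0])))
t=manip.observe()['tcp_pos'];print(((t-P['stop'])@X).round(4),((t-P['stop'])@Y).round(4), P['stop']+.028*X)
E
```

```text
stop [0.4062 0.2199 0.042 ] 0.0 0.0
jawb [0.4165 0.2117 0.044 ] 0.0131 -0.0002
jawf [0.4328 0.1992 0.044 ] 0.0337 -0.0003
blank [0.4451 0.1902 0.072 ] 0.0489 0.0001
rl [0.3848 0.1911 0.037 ] 0.0005 -0.0359
rr [0.4291 0.2486 0.037 ] 0.0007 0.0367
0.05635284220430728 52.4300816887971
0.0473 0.0013 [0.42844157 0.2028556  0.042     ]
```

Call:
jog_arm(deltas=[{"jaw": 4, "tz": 0, "tx": -3.3, "ty": 2.4, "yaw": 0}, {"jaw": 4, "tz": -3, "tx": -3.3, "ty": 2.4, "yaw": 0}, {"jaw": 4, "tz": -6, "tx": -3.3, "ty": 2.4, "yaw": 0}, {"jaw": 4, "tz": -6, "tx": -3.3, "ty": 2.4, "yaw": 0}, {"jaw": 4, "tz": -6, "tx": -3.3, "ty": 2.4, "yaw": 0}, {"jaw": 4, "tz": -6, "tx": -3.3, "ty": 2.4, "yaw": 0}])

```text
time: 4.77
tcp_pos: [0.4121, 0.2165, 0.0977]
tool_rot: [[-0.794, 0.608, 0.001], [0.608, 0.794, 0.0], [-0.0, 0.001, -1.0]]
contact_force: [0.4, 0.3, -0.4]
opening: 0.0451
gripper_force: 30.0
```

Call:
jog_arm(deltas=[{"jaw": 4, "tz": -1, "tx": 0, "ty": 0, "yaw": 0}, {"jaw": 4, "tz": -2, "tx": 0, "ty": 0, "yaw": 0}, {"jaw": 4, "tz": -2.5, "tx": 0, "ty": 0, "yaw": 0}, {"jaw": 4, "tz": -2.5, "tx": 0, "ty": 0, "yaw": 0}])

```text
time: 5.1
tcp_pos: [0.4107, 0.2157, 0.0707]
tool_rot: [[-0.795, 0.607, -0.002], [0.607, 0.795, -0.001], [0.001, -0.002, -1.0]]
contact_force: [-0.3, 0.5, -0.7]
opening: 0.0456
gripper_force: 30.0
```

Call:
jog_arm(deltas=[{"jaw": 4, "tz": -1, "tx": 0, "ty": 0, "yaw": 0}, {"jaw": 4, "tz": -1.8, "tx": 0, "ty": 0, "yaw": 0}, {"jaw": 4, "tz": -2.1, "tx": 0, "ty": 0, "yaw": 0}, {"jaw": 4, "tz": -2.1, "tx": 0, "ty": 0, "yaw": 0}])

```text
time: 5.43
tcp_pos: [0.4105, 0.2158, 0.0496]
tool_rot: [[-0.795, 0.607, -0.002], [0.607, 0.795, -0.001], [0.001, -0.002, -1.0]]
contact_force: [0.3, -0.8, -0.7]
opening: 0.0453
gripper_force: 30.0
```

Call:
jog_arm(deltas=[{"jaw": 4, "tz": 0, "tx": 0.2, "ty": -0.15, "yaw": 0}, {"jaw": 4, "tz": 0, "tx": 0.4, "ty": -0.3, "yaw": 0}, {"jaw": 4, "tz": 0, "tx": 0.55, "ty": -0.42, "yaw": 0}, {"jaw": 4, "tz": 0, "tx": 0.7, "ty": -0.54, "yaw": 0}, {"jaw": 4, "tz": 0, "tx": 0.85, "ty": -0.65, "yaw": 0}, {"jaw": 4, "tz": 0, "tx": 0.85, "ty": -0.65, "yaw": 0}, {"jaw": 4, "tz": 0, "tx": 0.85, "ty": -0.65, "yaw": 0}])

```text
time: 6.02
tcp_pos: [0.42, 0.2096, 0.0508]
tool_rot: [[-0.795, 0.607, 0.0], [0.607, 0.795, 0.0], [-0.0, 0.0, -1.0]]
contact_force: [-1.8, 0.1, -0.0]
opening: 0.0453
gripper_force: 30.0
```

Call:
jog_arm(deltas=[{"jaw": 4, "tz": -0.1, "tx": 0.08, "ty": -0.06, "yaw": 0}, {"jaw": 4, "tz": -0.1, "tx": 0.16, "ty": -0.12, "yaw": 0}, {"jaw": 4, "tz": -0.1, "tx": 0.16, "ty": -0.12, "yaw": 0}])

```text
time: 6.27
tcp_pos: [0.4206, 0.2095, 0.0498]
tool_rot: [[-0.795, 0.606, -0.001], [0.606, 0.795, 0.001], [0.001, -0.0, -1.0]]
contact_force: [-4.2, 3.1, 2.0]
opening: 0.0454
gripper_force: 30.0
```

Call:
jog_arm(deltas=[{"jaw": 4, "tz": 0, "tx": 0.08, "ty": -0.06, "yaw": 0}, {"jaw": 4, "tz": 0, "tx": 0.16, "ty": -0.12, "yaw": 0}, {"jaw": 4, "tz": 0, "tx": 0.16, "ty": -0.12, "yaw": 0}])

```text
time: 6.52
tcp_pos: [0.4209, 0.2092, 0.0497]
tool_rot: [[-0.796, 0.606, -0.003], [0.606, 0.796, 0.001], [0.003, -0.001, -1.0]]
contact_force: [-6.5, 4.1, 3.7]
opening: 0.0452
gripper_force: 30.0
```

Call:
jog_arm(deltas=[{"jaw": 6.5, "tz": 0, "tx": 0, "ty": 0, "yaw": 0}, {"jaw": 6.5, "tz": 0, "tx": 0, "ty": 0, "yaw": 0}, {"jaw": 6.5, "tz": 0, "tx": 0, "ty": 0, "yaw": 0}, {"jaw": 6.5, "tz": 3, "tx": 0, "ty": 0, "yaw": 0}, {"jaw": 6.5, "tz": 7, "tx": 0, "ty": 0, "yaw": 0}, {"jaw": 6.5, "tz": 11, "tx": 0, "ty": 0, "yaw": -1.4}, {"jaw": 6.5, "tz": 11, "tx": 4, "ty": 0.5, "yaw": -2.8}, {"jaw": 6.5, "tz": 11, "tx": 8, "ty": 1, "yaw": -4.2}, {"jaw": 6.5, "tz": 11, "tx": 12, "ty": 1.5, "yaw": -5.6}, {"jaw": 6.5, "tz": 11, "tx": 16, "ty": 2, "yaw": -7}])

```text
time: 7.35
tcp_pos: [0.5859, 0.2266, 0.1611]
tool_rot: [[-0.297, 0.955, 0.003], [0.955, 0.297, -0.0], [-0.001, 0.003, -1.0]]
contact_force: [0.1, 1.3, 0.1]
opening: 0.0649
gripper_force: 0.0
```

Call:
jog_arm(deltas=[{"jaw": 6.5, "tz": 0, "tx": 3.3, "ty": 0.1, "yaw": -1.4}, {"jaw": 6.5, "tz": 0, "tx": 3.3, "ty": 0.1, "yaw": -2.8}, {"jaw": 6.5, "tz": 0, "tx": 3.3, "ty": 0.1, "yaw": -4.2}, {"jaw": 6.5, "tz": 0, "tx": 3.3, "ty": 0.1, "yaw": -5.6}, {"jaw": 6.5, "tz": -3, "tx": 3.3, "ty": 0.1, "yaw": -6.2}, {"jaw": 6.5, "tz": -6, "tx": 3.3, "ty": 0.1, "yaw": -6.2}, {"jaw": 6.5, "tz": -6, "tx": 3.3, "ty": 0.1, "yaw": -6.2}, {"jaw": 6.5, "tz": -6, "tx": 3.3, "ty": 0.1, "yaw": -6.2}])

```text
time: 8.02
tcp_pos: [0.6147, 0.2272, 0.098]
tool_rot: [[0.231, 0.973, -0.004], [0.973, -0.231, -0.002], [-0.003, -0.003, -1.0]]
contact_force: [0.2, -0.5, 0.5]
opening: 0.065
gripper_force: 0.0
```

```bash
python3 - <<'E'
from h import *
import pickle
C=cam('wrist'); im=eyes.grab_frame('wrist'); save('w5',im); pickle.dump(C,open('w5.pkl','wb'))
s=manip.observe();print(s['tcp_pos'],s['opening'])
u,v=proj(C,(0.6155,0.2276,.066));print(u,v)
# bright top strip rows along centre column
hsv=cv2.cvtColor(im,cv2.COLOR_RGB2HSV)
col=im[int(v)-45:int(v)+25,int(u)-20:int(u)+20].mean(1).round().astype(int)
for i,r in enumerate(col): print(int(v)-45+i,r, end=' ; ')
row=im[int(v)-1:int(v)+2].mean(0).round().astype(int)
print();print([(x,tuple(row[x])) for x in list(range(int(u)-45,int(u)-25,2))+list(range(int(u)+25,int(u)+45,2))])
E
```

```text
[0.6163043  0.22790605 0.09996386] 0.06491302148939466
278.79390111180084 240.9312415324787
195 [255 253 230] ; 196 [255 253 231] ; 197 [255 253 231] ; 198 [255 253 229] ; 199 [253 247 217] ; 200 [250 238 198] ; 201 [247 230 184] ; 202 [245 227 180] ; 203 [243 224 176] ; 204 [200 173 134] ; 205 [145 113  86] ; 206 [136 101  76] ; 207 [143 105  79] ; 208 [144 105  79] ; 209 [145 105  80] ; 210 [147 107  81] ; 211 [148 107  81] ; 212 [147 106  81] ; 213 [142 103  79] ; 214 [140 104  79] ; 215 [176 145 112] ; 216 [214 185 144] ; 217 [220 191 148] ; 218 [220 191 148] ; 219 [220 191 148] ; 220 [220 192 148] ; 221 [220 192 148] ; 222 [221 193 149] ; 223 [220 192 149] ; 224 [220 192 148] ; 225 [220 192 148] ; 226 [220 192 149] ; 227 [220 192 149] ; 228 [219 192 148] ; 229 [219 191 148] ; 230 [219 191 148] ; 231 [219 190 148] ; 232 [219 191 148] ; 233 [219 191 148] ; 234 [227 202 156] ; 235 [239 220 176] ; 236 [246 232 193] ; 237 [249 236 197] ; 238 [249 237 198] ; 239 [249 237 198] ; 240 [249 237 197] ; 241 [249 236 196] ; 242 [249 236 196] ; 243 [249 236 196] ; 244 [248 235 196] ; 245 [223
[... 741 characters left out ...]
.int64(103))), (247, (np.int64(238), np.int64(218), np.int64(168))), (249, (np.int64(245), np.int64(227), np.int64(180))), (251, (np.int64(247), np.int64(229), np.int64(182))), (303, (np.int64(246), np.int64(228), np.int64(179))), (305, (np.int64(246), np.int64(227), np.int64(178))), (307, (np.int64(246), np.int64(227), np.int64(179))), (309, (np.int64(240), np.int64(220), np.int64(171))), (311, (np.int64(124), np.int64(92), np.int64(70))), (313, (np.int64(121), np.int64(90), np.int64(69))), (315, (np.int64(95), np.int64(76), np.int64(61))), (317, (np.int64(96), np.int64(78), np.int64(63))), (319, (np.int64(98), np.int64(81), np.int64(64))), (321, (np.int64(99), np.int64(80), np.int64(65)))]
```

Slip 2's top strip is centred at v=240 against 240.9 predicted, so it is aligned. I'll grasp it and carry it to the viewing place beside the gap.

Call:
jog_arm(deltas=[{"jaw": 6.5, "tz": -2.5, "tx": 0, "ty": 0, "yaw": 0}, {"jaw": 6.5, "tz": -5, "tx": 0, "ty": 0, "yaw": 0}, {"jaw": 6.5, "tz": -5, "tx": 0, "ty": 0, "yaw": 0}, {"jaw": 6.5, "tz": -5, "tx": 0, "ty": 0, "yaw": 0}, {"jaw": 4, "tz": -5, "tx": 0, "ty": 0, "yaw": 0}, {"jaw": 4, "tz": -5, "tx": 0, "ty": 0, "yaw": 0}, {"jaw": 4, "tz": -5, "tx": 0, "ty": 0, "yaw": 0}, {"jaw": 4, "tz": -5, "tx": 0, "ty": 0, "yaw": 0}])

```text
time: 8.73
tcp_pos: [0.6173, 0.2289, 0.0516]
tool_rot: [[0.231, 0.973, 0.003], [0.973, -0.231, 0.001], [0.002, 0.002, -1.0]]
contact_force: [-0.1, 0.3, 4.4]
opening: 0.0452
gripper_force: 30.0
```

Call:
jog_arm(deltas=[{"jaw": 4, "tz": 3, "tx": 0, "ty": 0, "yaw": 0}, {"jaw": 4, "tz": 7, "tx": 0, "ty": 0, "yaw": 0}, {"jaw": 4, "tz": 11, "tx": 0, "ty": 0, "yaw": 1.4}, {"jaw": 4, "tz": 11, "tx": -4, "ty": -0.8, "yaw": 2.8}, {"jaw": 4, "tz": 11, "tx": -8, "ty": -1.6, "yaw": 4.2}, {"jaw": 4, "tz": 11, "tx": -12, "ty": -2.4, "yaw": 5.6}, {"jaw": 4, "tz": 11, "tx": -16, "ty": -3.6, "yaw": 7}, {"jaw": 4, "tz": 11, "tx": -17.2, "ty": -3.6, "yaw": 8.4}, {"jaw": 4, "tz": 11, "tx": -17.2, "ty": -3.6, "yaw": 9.8}, {"jaw": 4, "tz": 11, "tx": -17.2, "ty": -3.6, "yaw": 11.2}])

```text
time: 9.57
tcp_pos: [0.4432, 0.1922, 0.1607]
tool_rot: [[-0.682, 0.731, 0.001], [0.731, 0.682, 0.0], [-0.001, 0.001, -1.0]]
contact_force: [0.9, 0.7, -0.0]
opening: 0.0452
gripper_force: 30.0
```

Call:
jog_arm(deltas=[{"jaw": 4, "tz": 0, "tx": 0, "ty": 0, "yaw": 1.2}, {"jaw": 4, "tz": 0, "tx": 0, "ty": 0, "yaw": 2}, {"jaw": 4, "tz": 0, "tx": 0, "ty": 0, "yaw": 2}, {"jaw": 4, "tz": 0, "tx": 0, "ty": 0, "yaw": 2}])

```text
time: 9.9
tcp_pos: [0.4443, 0.1923, 0.1602]
tool_rot: [[-0.793, 0.609, 0.001], [0.609, 0.793, 0.0], [-0.0, 0.001, -1.0]]
contact_force: [-0.8, -0.3, 0.3]
opening: 0.0454
gripper_force: 30.0
```

```bash
python3 - <<'E'
from h import *
import pickle
C=cam('wrist'); im=eyes.grab_frame('wrist'); save('w6',im); pickle.dump(C,open('w6.pkl','wb'))
s=manip.observe();print(s['tcp_pos'],s['opening'],s['tool_rot'][:,1])
cv2.imwrite('pics/w6c.png',cv2.resize(cv2.imread('pics/w6.png')[90:290,150:410],None,fx=3,fy=3,interpolation=cv2.INTER_CUBIC))
E
```

```text
[0.44429308 0.19235254 0.1601071 ] 0.04533180205123981 [6.08748409e-01 7.93363128e-01 5.67263998e-04]
```

View pics/w6c.png

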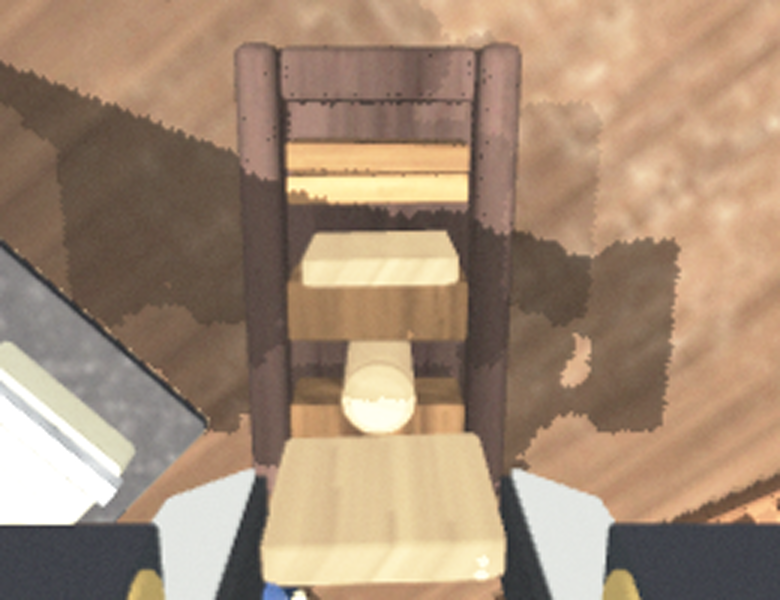

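The first slip stands upright against the jaw, its top at crop (380,258), and the jaw holds the blank at (378,400) against the fixed jaw. About 15.7 mm of gap is left, room for the second slip.

Call:
jog_arm(deltas=[{"jaw": 4, "tz": 0, "tx": -3.4, "ty": 2.5, "yaw": 0}, {"jaw": 4, "tz": -2.5, "tx": -3.4, "ty": 2.5, "yaw": 0}, {"jaw": 4, "tz": -4, "tx": -3.4, "ty": 2.5, "yaw": 0}, {"jaw": 4, "tz": -4, "tx": -3.4, "ty": 2.5, "yaw": 0}, {"jaw": 4, "tz": -4, "tx": -3.4, "ty": 2.5, "yaw": 0}, {"jaw": 4, "tz": -4, "tx": -3.4, "ty": 2.5, "yaw": 0}])

```text
time: 10.45
tcp_pos: [0.4108, 0.2175, 0.1204]
tool_rot: [[-0.794, 0.608, 0.001], [0.608, 0.794, 0.0], [-0.0, 0.001, -1.0]]
contact_force: [-0.9, -0.3, -0.2]
opening: 0.0453
gripper_force: 30.0
```

Call:
jog_arm(deltas=[{"jaw": 4, "tz": -1.5, "tx": 0, "ty": 0, "yaw": 0}, {"jaw": 4, "tz": -3, "tx": 0, "ty": 0, "yaw": 0}, {"jaw": 4, "tz": -4.4, "tx": 0, "ty": 0, "yaw": 0}, {"jaw": 4, "tz": -4.4, "tx": 0, "ty": 0, "yaw": 0}, {"jaw": 4, "tz": -4.4, "tx": 0, "ty": 0, "yaw": 0}])

```text
time: 10.87
tcp_pos: [0.4105, 0.2173, 0.0762]
tool_rot: [[-0.794, 0.607, -0.0], [0.607, 0.794, -0.0], [0.0, -0.0, -1.0]]
contact_force: [-0.1, 0.1, -0.4]
opening: 0.0453
gripper_force: 30.0
```

Call:
jog_arm(deltas=[{"jaw": 4, "tz": -1, "tx": 0, "ty": 0, "yaw": 0}, {"jaw": 4, "tz": -2, "tx": 0, "ty": 0, "yaw": 0}, {"jaw": 4, "tz": -2.4, "tx": 0, "ty": 0, "yaw": 0}, {"jaw": 4, "tz": -2.4, "tx": 0, "ty": 0, "yaw": 0}])

```text
time: 11.2
tcp_pos: [0.4106, 0.2176, 0.0516]
tool_rot: [[-0.795, 0.607, 0.001], [0.607, 0.795, 0.0], [-0.0, 0.001, -1.0]]
contact_force: [-0.2, -0.1, 0.1]
opening: 0.0455
gripper_force: 30.0
```

Call:
jog_arm(deltas=[{"jaw": 4, "tz": 0, "tx": 0.16, "ty": -0.12, "yaw": 0}, {"jaw": 4, "tz": 0, "tx": 0.32, "ty": -0.24, "yaw": 0}, {"jaw": 4, "tz": 0, "tx": 0.4, "ty": -0.3, "yaw": 0}, {"jaw": 4, "tz": 0, "tx": 0.4, "ty": -0.3, "yaw": 0}, {"jaw": 4, "tz": 0, "tx": 0.4, "ty": -0.3, "yaw": 0}])

```text
time: 11.62
tcp_pos: [0.4136, 0.215, 0.0518]
tool_rot: [[-0.795, 0.606, -0.001], [0.606, 0.795, 0.001], [0.001, 0.0, -1.0]]
contact_force: [-3.4, 3.0, 3.4]
opening: 0.0452
gripper_force: 30.0
```

Call:
jog_arm(deltas=[{"jaw": 4, "tz": 0, "tx": 0.08, "ty": -0.06, "yaw": 0}, {"jaw": 4, "tz": 0, "tx": 0.16, "ty": -0.12, "yaw": 0}, {"jaw": 4, "tz": 0, "tx": 0.16, "ty": -0.12, "yaw": 0}])

```text
time: 11.87
tcp_pos: [0.4142, 0.2145, 0.0517]
tool_rot: [[-0.796, 0.606, -0.002], [0.606, 0.796, 0.001], [0.002, -0.0, -1.0]]
contact_force: [-6.4, 5.3, 3.5]
opening: 0.0452
gripper_force: 30.0
```

Call:
jog_arm(deltas=[{"jaw": 6.5, "tz": 0, "tx": 0, "ty": 0, "yaw": 0}, {"jaw": 6.5, "tz": 0, "tx": 0, "ty": 0, "yaw": 0}, {"jaw": 6.5, "tz": 0, "tx": 0, "ty": 0, "yaw": 0}, {"jaw": 6.5, "tz": 3, "tx": 0, "ty": 0, "yaw": 0}, {"jaw": 6.5, "tz": 7, "tx": 1.5, "ty": -1.2, "yaw": 0}, {"jaw": 6.5, "tz": 10, "tx": 3, "ty": -2.3, "yaw": 0}, {"jaw": 6.5, "tz": 10, "tx": 3, "ty": -2.3, "yaw": 0}, {"jaw": 6.5, "tz": 10, "tx": 3, "ty": -2.3, "yaw": 0}])

```text
time: 12.53
tcp_pos: [0.4488, 0.1893, 0.154]
tool_rot: [[-0.793, 0.61, 0.006], [0.61, 0.793, 0.001], [-0.004, 0.004, -1.0]]
contact_force: [-0.9, -0.2, 1.0]
opening: 0.0653
gripper_force: 0.0
```

```bash
python3 - <<'E'
from h import *
import pickle
C=cam('wrist'); im=eyes.grab_frame('wrist'); save('w7',im); pickle.dump(C,open('w7.pkl','wb'))
s=manip.observe();print(s['tcp_pos'],s['opening'],s['tool_rot'][:,1])
a=cv2.resize(cv2.imread('pics/w7.png')[130:250,210:350],None,fx=3,fy=3,interpolation=cv2.INTER_CUBIC)
b=cv2.resize(cv2.imread('pics/w5.png')[180:300,230:350],None,fx=3,fy=3,interpolation=cv2.INTER_CUBIC)
cv2.imwrite('pics/w7c.png',np.hstack([a,b]))
E
```

```text
[0.44669167 0.189389   0.15235746] 0.06522810574034946 [0.60835565 0.79366343 0.00132959]
```

View pics/w7c.png

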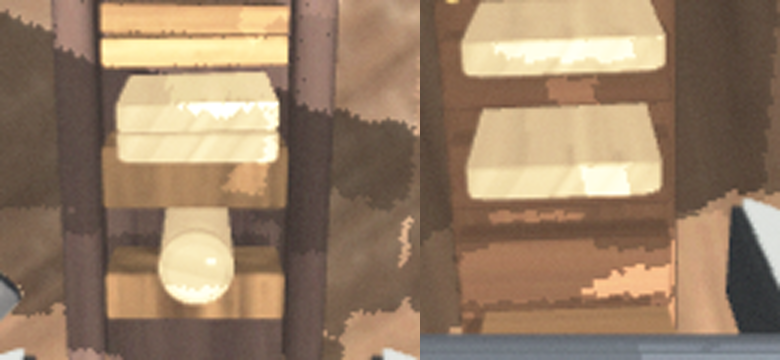

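Both slips stand flush behind the jaw (crop (198,90) and (198,145)), and the blank at (196,265) is held against the fixed jaw. About 7.7 mm is left behind the slips. The wedge's top centre lies at rack x ≈ 60.3 mm, so its sloped side faces rack −x as needed, and it sits about 4 mm towards rack +y. I'll go and get it.

Call:
jog_arm(deltas=[{"jaw": 7.5, "tz": 0, "tx": 2, "ty": -0.3, "yaw": -1.4}, {"jaw": 7.5, "tz": 0, "tx": 5, "ty": -0.7, "yaw": -2.8}, {"jaw": 7.5, "tz": 0, "tx": 9, "ty": -1.2, "yaw": -4.2}, {"jaw": 7.5, "tz": 0, "tx": 13, "ty": -1.8, "yaw": -5.6}, {"jaw": 7.5, "tz": 0, "tx": 16, "ty": -2.2, "yaw": -7}, {"jaw": 7.5, "tz": 0, "tx": 16, "ty": -2.2, "yaw": -8.4}, {"jaw": 7.5, "tz": 0, "tx": 16, "ty": -2.2, "yaw": -9.8}, {"jaw": 7.5, "tz": 0, "tx": 16, "ty": -2.2, "yaw": -11.2}, {"jaw": 7.5, "tz": 0, "tx": 16, "ty": -2.2, "yaw": -12.6}, {"jaw": 7.5, "tz": -2, "tx": 16, "ty": -2.2, "yaw": -13.2}])

```text
time: 13.42
tcp_pos: [0.607, 0.1691, 0.133]
tool_rot: [[0.236, 0.972, 0.003], [0.972, -0.236, 0.001], [0.001, 0.003, -1.0]]
contact_force: [1.0, 0.6, -0.0]
opening: 0.0748
gripper_force: 0.0
```

Call:
jog_arm(deltas=[{"jaw": 7.5, "tz": -3, "tx": 0, "ty": 0, "yaw": 0}, {"jaw": 7.5, "tz": -3, "tx": 0, "ty": 0, "yaw": 0}, {"jaw": 7.5, "tz": -3, "tx": 0, "ty": 0, "yaw": 0}, {"jaw": 7.5, "tz": -3, "tx": 0, "ty": 0, "yaw": 0}])

```text
time: 13.75
tcp_pos: [0.6052, 0.1683, 0.1014]
tool_rot: [[0.23, 0.973, -0.001], [0.973, -0.23, -0.001], [-0.001, -0.001, -1.0]]
contact_force: [-0.3, -0.1, 1.0]
opening: 0.0754
gripper_force: 0.0
```

```bash
python3 - <<'E'
from h import *
import pickle
C=cam('wrist'); im=eyes.grab_frame('wrist'); save('w8',im); pickle.dump(C,open('w8.pkl','wb'))
s=manip.observe();print(s['tcp_pos'],s['opening'])
u,v=proj(C,(0.6053,0.168,.066));print(u,v)
col=im[int(v)-40:int(v)+25,int(u)-20:int(u)+20].mean((1,2)).round().astype(int)
print(int(v)-40,col)
for w in (-4,0,4):
    r=im[int(v)+w,int(u)-55:int(u)+56].mean(1).round().astype(int); print(int(u)-55,r)
E
```

```text
[0.60605706 0.16848599 0.10243569] 0.0748737862512422
277.94671060023853 240.1716120025241
200 [ 60  59  59  58  57  62  66  68  67  66  66  66  64  63  60  59  61  63
  73  79  79  79  80  78  78  79  79  79  78  79  78  82  97 105 106 106
 107 107 108 107 106 107 109 109 110 111  99  69  56  56  57  58  60  60
  62  66  70  72  72  75  76  77  79  83  83]
222 [ 48  44  44  48  36  43  44  45  45  43  44  47  46  47  51  59  83  98
  90  93  94  93  95  94  91  90  91  91  92  93  91  95  91  92  93  93
  92  93  93  94  97  96  93  95  94  98  93  96  95  96  94  95  99  96
  97  95  95  96  97  98  95 103 132 128 130 131 130 131 132 134 129 130
 130 133 132 132 133 132 130 133 133 130  99  99  99  97 102 103  98 101
 100 100  95  83  46  43  53  49  45  47  48  47  52  52  48  48  44  46
  47  49  45]
222 [ 42  47  46  46  45  46  39  43  42  44  45  50  46  47  45  53  74 105
 102 101 102 103 100  99  98  96  94  94  97  93  95  92  92  92  93  97
  93  90  94  94  96  95  93  95  96  95  95  97  97  95  96  97  97  96
  98  96  97  96  95  95  97  97 105 133 132 130 131 131 131 131 133 129
 134 133 129 134 135 134 135 135 131 136 130 100  99  99 101 101 100 101
 104 104 101  85  44  43  48  48  44  48  50  49  48  53  57  55  48  45
  45  45  47]
222 [ 41  46  46  48  47  46  46  40  38  44  47  48  45  48  48  47  61  98
 104 104 102 103 103 103 105 101 104 104 103  99 101  98 100  93  94  92
  96  96  97  94  96  94  95  97  94  95  95  98  96  95  98  97  94  97
  99  97 101  99  98  99 107 136 132 133 131 133 134 135 134 133 134 134
 135 136 136 135 135 135 137 137 138 137 134 132 103 105 102 103 105 104
 102 103 101  84  44  45  47  49  48  51  49  49  50  54  49  52  53  48
  56  86  84]
```

Call:
jog_arm(deltas=[{"jaw": 7.5, "tz": -2.5, "tx": 0, "ty": 0, "yaw": 0}, {"jaw": 7.5, "tz": -5.2, "tx": 0, "ty": 0, "yaw": 0}, {"jaw": 7.5, "tz": -5.2, "tx": 0, "ty": 0, "yaw": 0}, {"jaw": 7.5, "tz": -5.2, "tx": 0, "ty": 0, "yaw": 0}, {"jaw": 5, "tz": -5.2, "tx": 0, "ty": 0, "yaw": 0}, {"jaw": 5, "tz": -5.2, "tx": 0, "ty": 0, "yaw": 0}, {"jaw": 5, "tz": -5.2, "tx": 0, "ty": 0, "yaw": 0}, {"jaw": 5, "tz": -5.2, "tx": 0, "ty": 0, "yaw": 0}])

```text
time: 14.47
tcp_pos: [0.6068, 0.1685, 0.0514]
tool_rot: [[0.231, 0.973, 0.002], [0.973, -0.231, 0.001], [0.001, 0.002, -1.0]]
contact_force: [-0.3, 0.5, 4.7]
opening: 0.0541
gripper_force: 30.0
```

Call:
jog_arm(deltas=[{"jaw": 5, "tz": 3, "tx": 0, "ty": 0, "yaw": 0}, {"jaw": 5, "tz": 7, "tx": 0, "ty": 0, "yaw": 0}, {"jaw": 5, "tz": 11, "tx": 0, "ty": 0, "yaw": 1.4}, {"jaw": 5, "tz": 11, "tx": -4, "ty": 0.6, "yaw": 2.8}, {"jaw": 5, "tz": 11, "tx": -8, "ty": 1.2, "yaw": 4.2}, {"jaw": 5, "tz": 11, "tx": -12, "ty": 1.8, "yaw": 5.6}, {"jaw": 5, "tz": 11, "tx": -16, "ty": 2.4, "yaw": 7}, {"jaw": 5, "tz": 11, "tx": -16.1, "ty": 2.4, "yaw": 8.4}, {"jaw": 5, "tz": 11, "tx": -16.1, "ty": 2.4, "yaw": 9.8}, {"jaw": 5, "tz": 11, "tx": -16.1, "ty": 2.4, "yaw": 11.2}])

```text
time: 15.3
tcp_pos: [0.4442, 0.1925, 0.1607]
tool_rot: [[-0.683, 0.731, 0.002], [0.731, 0.683, 0.0], [-0.001, 0.001, -1.0]]
contact_force: [1.1, 0.3, -0.1]
opening: 0.0543
gripper_force: 30.0
```

Call:
jog_arm(deltas=[{"jaw": 5, "tz": 0, "tx": 0, "ty": 0, "yaw": 1.2}, {"jaw": 5, "tz": 0, "tx": 0, "ty": 0, "yaw": 2}, {"jaw": 5, "tz": 0, "tx": 0, "ty": 0, "yaw": 2}, {"jaw": 5, "tz": 0, "tx": 0, "ty": 0, "yaw": 2}])

```text
time: 15.63
tcp_pos: [0.4449, 0.1921, 0.1602]
tool_rot: [[-0.793, 0.609, 0.001], [0.609, 0.793, 0.0], [-0.0, 0.001, -1.0]]
contact_force: [0.4, -0.4, -0.3]
opening: 0.0544
gripper_force: 30.0
```

```bash
python3 - <<'E'
from h import *
import pickle
C=cam('wrist'); im=eyes.grab_frame('wrist'); save('w9',im); pickle.dump(C,open('w9.pkl','wb'))
s=manip.observe();print(s['tcp_pos'],s['opening'],s['tool_rot'][:,1])
cv2.imwrite('pics/w9c.png',cv2.resize(cv2.imread('pics/w9.png')[90:290,150:410],None,fx=3,fy=3,interpolation=cv2.INTER_CUBIC))
E
```

```text
[0.44487104 0.19209166 0.1601027 ] 0.054669292241725294 [6.08855936e-01 7.93280639e-01 5.26239426e-04]
```

View pics/w9c.png

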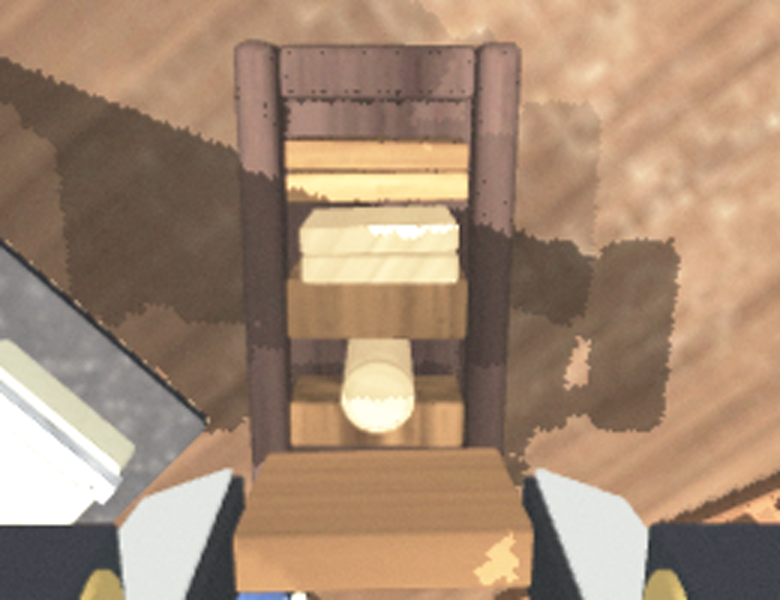

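The wedge is gripped level. Its visible face is foreshortened (crop v 450–533 against 435–545 for an upright slip), so the slope faces the fixed packing as it should. Narrow gap at v≈204–215. I'll move over the gap and lower it.

Call:
jog_arm(deltas=[{"jaw": 5, "tz": 0, "tx": -3.8, "ty": 2.8, "yaw": 0}, {"jaw": 5, "tz": -2.5, "tx": -3.8, "ty": 2.8, "yaw": 0}, {"jaw": 5, "tz": -5, "tx": -3.8, "ty": 2.8, "yaw": 0}, {"jaw": 5, "tz": -7, "tx": -3.8, "ty": 2.8, "yaw": 0}, {"jaw": 5, "tz": -7, "tx": -3.8, "ty": 2.8, "yaw": 0}, {"jaw": 5, "tz": -7, "tx": -3.8, "ty": 2.8, "yaw": 0}, {"jaw": 5, "tz": -7, "tx": -3.8, "ty": 2.8, "yaw": 0}])

```text
time: 16.27
tcp_pos: [0.4074, 0.2205, 0.0906]
tool_rot: [[-0.794, 0.608, 0.001], [0.608, 0.794, 0.001], [-0.0, 0.001, -1.0]]
contact_force: [0.3, 0.0, -0.1]
opening: 0.0544
gripper_force: 30.0
```

Call:
jog_arm(deltas=[{"jaw": 5, "tz": -0.5, "tx": 0, "ty": 0, "yaw": 0}, {"jaw": 5, "tz": -1, "tx": 0, "ty": 0, "yaw": 0}, {"jaw": 5, "tz": -1.5, "tx": 0, "ty": 0, "yaw": 0}, {"jaw": 5, "tz": -1.5, "tx": 0, "ty": 0, "yaw": 0}])

```text
time: 16.6
tcp_pos: [0.4064, 0.2199, 0.0742]
tool_rot: [[-0.795, 0.607, -0.001], [0.607, 0.795, -0.0], [0.0, -0.001, -1.0]]
contact_force: [0.4, -0.4, -0.6]
opening: 0.0544
gripper_force: 30.0
```

Foot is about 7 mm into the gap with no force, so I'll continue.

Call:
jog_arm(deltas=[{"jaw": 5, "tz": -0.4, "tx": 0, "ty": 0, "yaw": 0}, {"jaw": 5, "tz": -0.8, "tx": 0, "ty": 0, "yaw": 0}, {"jaw": 5, "tz": -1.2, "tx": 0, "ty": 0, "yaw": 0}, {"jaw": 5, "tz": -1.2, "tx": 0, "ty": 0, "yaw": 0}])

```text
time: 16.93
tcp_pos: [0.4071, 0.2203, 0.0622]
tool_rot: [[-0.795, 0.607, 0.0], [0.607, 0.795, 0.0], [-0.0, 0.001, -1.0]]
contact_force: [1.5, 0.6, -5.5]
opening: 0.0546
gripper_force: 30.0
```

Call:
jog_arm(deltas=[{"jaw": 5, "tz": -0.1, "tx": 0, "ty": 0, "yaw": 0}, {"jaw": 5, "tz": -0.2, "tx": 0, "ty": 0, "yaw": 0}, {"jaw": 5, "tz": -0.2, "tx": 0, "ty": 0, "yaw": 0}])

```text
time: 17.18
tcp_pos: [0.4073, 0.2203, 0.0611]
tool_rot: [[-0.795, 0.607, 0.001], [0.607, 0.795, 0.0], [-0.0, 0.001, -1.0]]
contact_force: [1.1, 0.7, 2.6]
opening: 0.0542
gripper_force: 30.0
```

Call:
jog_arm(deltas=[{"jaw": 5, "tz": -0.15, "tx": 0, "ty": 0, "yaw": 0}, {"jaw": 5, "tz": -0.3, "tx": 0, "ty": 0, "yaw": 0}, {"jaw": 5, "tz": -0.3, "tx": 0, "ty": 0, "yaw": 0}])

```text
time: 17.43
tcp_pos: [0.4077, 0.2204, 0.0585]
tool_rot: [[-0.794, 0.608, 0.002], [0.608, 0.794, 0.001], [-0.001, 0.001, -1.0]]
contact_force: [-1.2, -1.3, 8.6]
opening: 0.0543
gripper_force: 30.0
```

Now release, rise, close the fingers, and press on the wedge's top.

Call:
jog_arm(deltas=[{"jaw": 7, "tz": 0, "tx": 0, "ty": 0, "yaw": 0}, {"jaw": 7, "tz": 0, "tx": 0, "ty": 0, "yaw": 0}, {"jaw": 7, "tz": 0, "tx": 0, "ty": 0, "yaw": 0}, {"jaw": 7, "tz": 2.5, "tx": 0, "ty": 0, "yaw": 0}, {"jaw": 7, "tz": 4.5, "tx": 0, "ty": 0, "yaw": 0}, {"jaw": 0, "tz": 4.5, "tx": 0, "ty": 0, "yaw": 0}, {"jaw": 0, "tz": 4.5, "tx": 0, "ty": 0, "yaw": 0}, {"jaw": 0, "tz": 4.5, "tx": 0, "ty": 0, "yaw": 0}, {"jaw": 0, "tz": 4.5, "tx": 0, "ty": 0, "yaw": 0}])

```text
time: 18.18
tcp_pos: [0.4058, 0.2197, 0.1018]
tool_rot: [[-0.795, 0.607, -0.002], [0.607, 0.795, -0.001], [0.001, -0.002, -1.0]]
contact_force: [-0.9, 0.1, -0.4]
opening: 0.0477
gripper_force: 0.0
```

Call:
jog_arm(deltas=[{"jaw": 0, "tz": 0, "tx": 0, "ty": 0, "yaw": 0}, {"jaw": 0, "tz": -1, "tx": 0, "ty": 0, "yaw": 0}, {"jaw": 0, "tz": -1.8, "tx": 0, "ty": 0, "yaw": 0}, {"jaw": 0, "tz": -1.8, "tx": 0, "ty": 0, "yaw": 0}, {"jaw": 0, "tz": -2.2, "tx": 0, "ty": 0, "yaw": 0}, {"jaw": 0, "tz": -2.2, "tx": 0, "ty": 0, "yaw": 0}])

```text
time: 18.68
tcp_pos: [0.4061, 0.2199, 0.0797]
tool_rot: [[-0.795, 0.607, -0.002], [0.607, 0.795, -0.001], [0.001, -0.001, -1.0]]
contact_force: [0.0, -0.2, -0.3]
opening: 0.0079
gripper_force: 0.0
```

Call:
jog_arm(deltas=[{"jaw": 0, "tz": -0.3, "tx": 0, "ty": 0, "yaw": 0}, {"jaw": 0, "tz": -0.6, "tx": 0, "ty": 0, "yaw": 0}, {"jaw": 0, "tz": -0.8, "tx": 0, "ty": 0, "yaw": 0}, {"jaw": 0, "tz": -0.8, "tx": 0, "ty": 0, "yaw": 0}])

```text
time: 19.02
tcp_pos: [0.4072, 0.2206, 0.073]
tool_rot: [[-0.795, 0.607, 0.001], [0.607, 0.795, 0.001], [-0.0, 0.001, -1.0]]
contact_force: [-0.1, 0.5, 1.6]
opening: 0.0004
gripper_force: 0.9
```

Call:
jog_arm(deltas=[{"jaw": 0, "tz": -0.2, "tx": 0, "ty": 0, "yaw": 0}, {"jaw": 0, "tz": -0.4, "tx": 0, "ty": 0, "yaw": 0}, {"jaw": 0, "tz": -0.4, "tx": 0, "ty": 0, "yaw": 0}])

```text
time: 19.27
tcp_pos: [0.4082, 0.2214, 0.0704]
tool_rot: [[-0.795, 0.607, 0.003], [0.607, 0.795, 0.002], [-0.001, 0.003, -1.0]]
contact_force: [-2.3, 0.4, 14.8]
opening: 0.0005
gripper_force: 7.0
```

Call:
jog_arm(deltas=[{"jaw": 0, "tz": -0.15, "tx": 0, "ty": 0, "yaw": 0}, {"jaw": 0, "tz": -0.25, "tx": 0, "ty": 0, "yaw": 0}, {"jaw": 0, "tz": -0.25, "tx": 0, "ty": 0, "yaw": 0}, {"jaw": 0, "tz": -0.25, "tx": 0, "ty": 0, "yaw": 0}])

```text
time: 19.6
tcp_pos: [0.4087, 0.222, 0.069]
tool_rot: [[-0.795, 0.606, 0.004], [0.606, 0.795, 0.003], [-0.002, 0.005, -1.0]]
contact_force: [-3.9, -1.3, 24.9]
opening: 0.0006
gripper_force: 12.5
```

Call:
jog_arm(deltas=[{"jaw": 0, "tz": 2, "tx": 0, "ty": 0, "yaw": 0}, {"jaw": 0, "tz": 5, "tx": 0, "ty": 0, "yaw": 0}, {"jaw": 0, "tz": 8, "tx": 2, "ty": -1.5, "yaw": 0}, {"jaw": 4, "tz": 8.5, "tx": 4, "ty": -3, "yaw": 0}, {"jaw": 4, "tz": 8.5, "tx": 4, "ty": -3, "yaw": 0}, {"jaw": 4, "tz": 8.5, "tx": 4, "ty": -3, "yaw": 0}, {"jaw": 4, "tz": 8.5, "tx": 4, "ty": -3, "yaw": 0}])

```text
time: 20.18
tcp_pos: [0.4458, 0.1901, 0.1507]
tool_rot: [[-0.795, 0.607, -0.001], [0.607, 0.795, -0.0], [0.001, -0.001, -1.0]]
contact_force: [0.5, -0.6, -0.2]
opening: 0.0225
gripper_force: 0.0
```

```bash
python3 - <<'E'
from h import *
import pickle
C=cam('wrist'); im=eyes.grab_frame('wrist'); save('w10',im); pickle.dump(C,open('w10.pkl','wb'))
s=manip.observe();print(s['tcp_pos'],s['tool_rot'][:,1])
th=np.radians(-37.4);X=np.array([np.cos(th),np.sin(th),0]);Y=np.array([-X[1],X[0],0]);S=np.array([.4062,.2199,0])
# expected image rows of edges, along y=0
for n,x,z in [('stop edge',0,.042),('wedge back top if .066',-4.4,.066),('same if .076',-4.4,.076),('wedge front .066',7.7,.066),('front .076',7.7,.076),('slip2 front',15.7,.066),('slip1 front',23.7,.066)]:
    print(n,np.round(proj(C,S+X*x/1000+[0,0,z]),1))
q=np.array(proj(C,S+[0,0,.042])).astype(int)
col=im[q[1]-40:q[1]+60,q[0]-12:q[0]+12].mean(1).round().astype(int)
for i,c in enumerate(col): print(q[1]-40+i,*c,end=';')
cv2.imwrite('pics/w10c.png',cv2.resize(cv2.imread('pics/w10.png')[110:270,180:380],None,fx=4,fy=3.75,interpolation=cv2.INTER_CUBIC)[:600,:800])
E
```

```text
[0.44537053 0.19038289 0.15043111] [ 0.60615138  0.79534802 -0.00142482]
stop edge [277.2 156.5]
wedge back top if .066 [277.2 154.7]
same if .076 [277.1 156.2]
wedge front .066 [277.2 169.6]
front .076 [277.1 171.7]
slip2 front [277.2 179.2]
slip1 front [277.2 188.6]
116 140 112 101;117 139 111 99;118 122 98 88;119 130 105 94;120 108 87 79;121 83 69 63;122 114 92 83;123 130 104 93;124 133 106 96;125 133 106 95;126 132 106 95;127 132 106 95;128 132 105 95;129 132 106 95;130 132 106 96;131 132 106 95;132 132 106 95;133 131 105 94;134 123 97 76;135 128 99 74;136 221 167 119;137 235 184 130;138 240 192 134;139 242 195 137;140 244 199 141;141 242 195 138;142 239 191 133;143 242 196 138;144 245 201 140;145 182 140 99;146 173 135 97;147 253 227 160;148 255 242 180;149 255 246 188;150 255 242 181;151 253 234 169;152 251 226 160;153 232 196 138;154 188 149 105;155 165 129 93;156 221 170 121;157 255 251 203;158 255 254 217;159 255 254 217;160 255 254 219;161 255 254 220;162 255 254 220;163 255 254 221;164 255 254 221;165 255 254 220;166 254 246 208;167 248 237 201;168 245 229 189;169 238 209 164;170 225 188 137;171 235 208 159;172 248 231 184;173 249 234 188;174 249 234 188;175 249 234 188;176 249 234 188;177 248 233 187;178 248 232 186;179 244 225 177;180 244 225 178;181 248 232 186;182 249 234 188;183 249 234 188;184 249 234 188;185 249 234 188;186 248 233 187;187 248 232 186;188 249 235 190;189 211 177 135;190 174 137 99;191 171 133 95;192 172 134 96;193 171 133 95;194 170 132 95;195 170 132 94;196 170 132 94;197 170 132 95;198 169 132 94;199 169 131 94;200 169 131 94;201 168 131 94;202 168 130 93;203 165 128 92;204 194 165 127;205 205 179 140;206 210 183 143;207 211 185 145;208 212 185 145;209 214 187 146;210 215 189 147;211 215 188 146;212 216 190 148;213 225 201 157;214 229 207 162;215 233 212 167;
```

View pics/w10c.png

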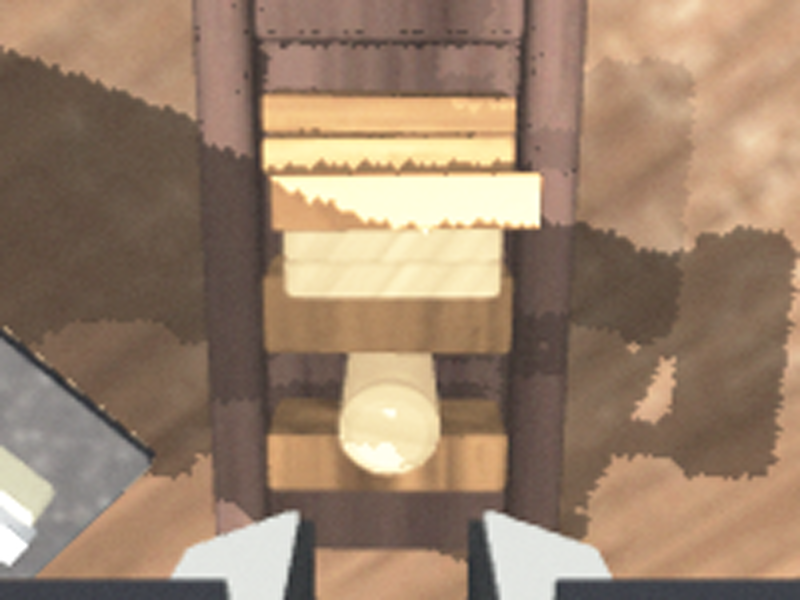

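The image shows the wedge seated (top at crop (405,200)) tight behind both slips, with the jaw and blank in line against the fixed jaw. I'll repeat the same press to check that it has not sprung back.

Call:
jog_arm(deltas=[{"jaw": 0, "tz": 0, "tx": -2, "ty": 1.5, "yaw": 0}, {"jaw": 0, "tz": -3, "tx": -4, "ty": 3, "yaw": 0}, {"jaw": 0, "tz": -6, "tx": -4, "ty": 3, "yaw": 0}, {"jaw": 0, "tz": -7.5, "tx": -4, "ty": 3, "yaw": 0}, {"jaw": 0, "tz": -7.8, "tx": -4, "ty": 3, "yaw": 0}, {"jaw": 0, "tz": -8.1, "tx": -4, "ty": 3, "yaw": 0}, {"jaw": 0, "tz": -8.1, "tx": -4, "ty": 3, "yaw": 0}, {"jaw": 0, "tz": -8.1, "tx": -4, "ty": 3, "yaw": 0}])

```text
time: 20.9
tcp_pos: [0.4067, 0.2208, 0.0707]
tool_rot: [[-0.795, 0.606, 0.0], [0.606, 0.795, 0.001], [0.0, 0.001, -1.0]]
contact_force: [-0.5, 0.6, -0.5]
opening: 0.0
gripper_force: 0.0
```

Call:
jog_arm(deltas=[{"jaw": 0, "tz": -0.2, "tx": 0, "ty": 0, "yaw": 0}, {"jaw": 0, "tz": -0.4, "tx": 0, "ty": 0, "yaw": 0}, {"jaw": 0, "tz": -0.4, "tx": 0, "ty": 0, "yaw": 0}, {"jaw": 0, "tz": -0.4, "tx": 0, "ty": 0, "yaw": 0}])

```text
time: 21.23
tcp_pos: [0.4078, 0.2213, 0.0685]
tool_rot: [[-0.795, 0.607, 0.002], [0.607, 0.795, 0.001], [-0.001, 0.003, -1.0]]
contact_force: [-5.2, -1.2, 19.4]
opening: 0.0005
gripper_force: 9.9
```

There is no spring-back. To make sure the wedge's foot is off the floor, I'll touch the slip tops (66 mm) lightly and compare heights.

Call:
jog_arm(deltas=[{"jaw": 0, "tz": 1, "tx": 0, "ty": 0, "yaw": 0}, {"jaw": 0, "tz": 1.2, "tx": 1.5, "ty": -1.3, "yaw": 0}, {"jaw": 0, "tz": 0.8, "tx": 1.5, "ty": -1.3, "yaw": 0}, {"jaw": 0, "tz": 0.2, "tx": 1.5, "ty": -1.3, "yaw": 0}, {"jaw": 0, "tz": 0, "tx": 1.5, "ty": -1.3, "yaw": 0}, {"jaw": 0, "tz": 0, "tx": 1.5, "ty": -1.3, "yaw": 0}])

```text
time: 21.73
tcp_pos: [0.4221, 0.2071, 0.0667]
tool_rot: [[-0.795, 0.607, 0.001], [0.607, 0.795, -0.0], [-0.001, 0.0, -1.0]]
contact_force: [1.1, -2.6, 10.6]
opening: 0.0007
gripper_force: 5.1
```

Call:
jog_arm(deltas=[{"jaw": 0, "tz": -0.1, "tx": 0, "ty": 0, "yaw": 0}, {"jaw": 0, "tz": -0.2, "tx": 0, "ty": 0, "yaw": 0}, {"jaw": 0, "tz": -0.2, "tx": 0, "ty": 0, "yaw": 0}])

```text
time: 21.98
tcp_pos: [0.4223, 0.2071, 0.0664]
tool_rot: [[-0.795, 0.607, 0.001], [0.607, 0.795, -0.001], [-0.002, 0.0, -1.0]]
contact_force: [-5.2, -7.0, 30.0]
opening: 0.0009
gripper_force: 15.2
```

Call:
jog_arm(deltas=[{"jaw": 0, "tz": 2, "tx": 0, "ty": 0, "yaw": 0}, {"jaw": 3, "tz": 5, "tx": 0, "ty": 0, "yaw": 0}, {"jaw": 7, "tz": 8.5, "tx": 2.5, "ty": -1.7, "yaw": 0}, {"jaw": 7, "tz": 8.5, "tx": 2.5, "ty": -1.7, "yaw": 0}, {"jaw": 7, "tz": 8.5, "tx": 2.5, "ty": -1.7, "yaw": 0}, {"jaw": 7, "tz": 8.5, "tx": 2.5, "ty": -1.7, "yaw": 0}])

```text
time: 22.48
tcp_pos: [0.4458, 0.1903, 0.1485]
tool_rot: [[-0.795, 0.607, -0.001], [0.607, 0.795, -0.0], [0.001, -0.001, -1.0]]
contact_force: [-1.1, 0.6, 0.1]
opening: 0.0292
gripper_force: 0.0
```

```bash
python3 - <<'E'
from h import *
C=cam('wrist'); im=eyes.grab_frame('wrist'); save('w11',im)
print(manip.observe()['tcp_pos'])
th=np.radians(-37.4);X=np.array([np.cos(th),np.sin(th),0]);S=np.array([.4062,.2199,0])
q=np.array(proj(C,S+[0,0,.042])).astype(int)
def edges(u0,u1,lab):
    g=im[q[1]-30:q[1]+110,q[0]+u0:q[0]+u1].astype(float).mean((1,2)); d=np.diff(cv2.GaussianBlur(g[:,None],(1,3),0)[:,0])
    print(lab,[(q[1]-30+i+.5,int(d[i])) for i in range(1,len(d)-1) if abs(d[i])>7 and abs(d[i])>=abs(d[i-1]) and abs(d[i])>abs(d[i+1])])
edges(-25,-19,'left'); edges(-6,6,'mid'); edges(18,24,'right')
for n,x,z in [('stop',0,.042),('wedge back.068',-4.5,.068),('wedge front',7.7,.068),('s2f',15.7,.066),('s1f',23.7,.066),('jawf',43.7,.044),('fixed jaw face',65.5,.042),('blank front',43.7,.072),('blank far',65.7,.072)]: print(n,np.round(proj(C,S+X*x/1000+[0,0,z]),1))
E
```

```text
[0.44488277 0.19026156 0.1478087 ]
left [(np.float64(133.5), -17), (np.float64(135.5), 35), (np.float64(144.5), -26), (np.float64(147.5), 34), (np.float64(154.5), -34), (np.float64(156.5), 44), (np.float64(161.5), -19), (np.float64(171.5), 26), (np.float64(181.5), 8), (np.float64(189.5), -36), (np.float64(204.5), -12), (np.float64(216.5), 9), (np.float64(226.5), 26), (np.float64(241.5), -23), (np.float64(256.5), 13)]
mid [(np.float64(135.5), 37), (np.float64(144.5), -23), (np.float64(146.5), 31), (np.float64(153.5), -34), (np.float64(156.5), 51), (np.float64(169.5), -23), (np.float64(171.5), 18), (np.float64(179.5), -7), (np.float64(181.5), 8), (np.float64(189.5), -35), (np.float64(204.5), 30), (np.float64(213.5), 11), (np.float64(228.5), 10), (np.float64(236.5), -40), (np.float64(241.5), -16), (np.float64(257.5), 24)]
right [(np.float64(133.5), -7), (np.float64(136.5), 38), (np.float64(144.5), -19), (np.float64(146.5), 33), (np.float64(153.5), -38), (np.float64(156.5), 49), (np.float64(169.5), -21), (np.float64(171.5), 17), (np.float64(181.5), 7), (np.float64(189.5), -39), (np.float64(204.5), -21), (np.float64(216.5), 13), (np.float64(226.5), 25), (np.float64(241.5), -28), (np.float64(260.5), 22)]
stop [277.1 157. ]
wedge back.068 [277.1 155.3]
wedge front [277.1 170.6]
s2f [277.1 179.8]
s1f [277.1 189.3]
jawf [277.1 205.1]
fixed jaw face [277.1 226.5]
blank front [277.1 214.5]
blank far [277.1 239. ]
```

Edges all match a packed, square stack: jaw front at 204.5 (expected 205.1), fixed jaw at 226.5. As a last check I'll grip the wedge and lift it by a few newtons.

Call:
jog_arm(deltas=[{"jaw": 7.5, "tz": 0, "tx": -3.5, "ty": 3.1, "yaw": 0}, {"jaw": 7.5, "tz": 0, "tx": -3.5, "ty": 3.1, "yaw": 0}, {"jaw": 7.5, "tz": -3, "tx": -3.5, "ty": 3.1, "yaw": 0}, {"jaw": 7.5, "tz": -6.5, "tx": -3.5, "ty": 3.1, "yaw": 0}, {"jaw": 7.5, "tz": -8.8, "tx": -3.5, "ty": 3.1, "yaw": 0}, {"jaw": 7.5, "tz": -8.8, "tx": -3.5, "ty": 3.1, "yaw": 0}, {"jaw": 5, "tz": -8.8, "tx": -3.5, "ty": 3.1, "yaw": 0}, {"jaw": 5, "tz": -8.8, "tx": -3.5, "ty": 3.1, "yaw": 0}, {"jaw": 5, "tz": -8.8, "tx": -3.5, "ty": 3.1, "yaw": 0}, {"jaw": 5, "tz": -8.8, "tx": -3.5, "ty": 3.1, "yaw": 0}])

```text
time: 23.37
tcp_pos: [0.4114, 0.2206, 0.0622]
tool_rot: [[-0.795, 0.607, -0.0], [0.607, 0.795, -0.001], [-0.0, -0.001, -1.0]]
contact_force: [-1.8, -0.4, 4.6]
opening: 0.0536
gripper_force: 30.1
```

Call:
jog_arm(deltas=[{"jaw": 5, "tz": 0.1, "tx": 0, "ty": 0, "yaw": 0}, {"jaw": 5, "tz": 0.3, "tx": 0, "ty": 0, "yaw": 0}, {"jaw": 5, "tz": 0.3, "tx": 0, "ty": 0, "yaw": 0}])

```text
time: 23.62
tcp_pos: [0.4117, 0.2201, 0.0637]
tool_rot: [[-0.794, 0.607, -0.0], [0.607, 0.794, -0.001], [-0.0, -0.001, -1.0]]
contact_force: [2.6, -1.6, -16.5]
opening: 0.0536
gripper_force: 29.7
```

It resists a 16 N pull, so it is tight. I'll release it, press it once more, then retreat.

Call:
jog_arm(deltas=[{"jaw": 5, "tz": -0.3, "tx": 0, "ty": 0, "yaw": 0}, {"jaw": 7.5, "tz": -0.3, "tx": 0, "ty": 0, "yaw": 0}, {"jaw": 7.5, "tz": -0.3, "tx": 0, "ty": 0, "yaw": 0}, {"jaw": 7.5, "tz": 2, "tx": -0.2, "ty": 0.1, "yaw": 0}, {"jaw": 0, "tz": 4, "tx": -0.2, "ty": 0.1, "yaw": 0}, {"jaw": 0, "tz": 4, "tx": -0.2, "ty": 0.1, "yaw": 0}, {"jaw": 0, "tz": 4, "tx": -0.2, "ty": 0.1, "yaw": 0}, {"jaw": 0, "tz": 4, "tx": -0.2, "ty": 0.1, "yaw": 0}, {"jaw": 0, "tz": 2, "tx": -0.2, "ty": 0.1, "yaw": 0}, {"jaw": 0, "tz": 1.2, "tx": -0.2, "ty": 0.1, "yaw": 0}])

```text
time: 24.45
tcp_pos: [0.4089, 0.2218, 0.0747]
tool_rot: [[-0.795, 0.607, -0.001], [0.607, 0.795, -0.001], [0.001, -0.001, -1.0]]
contact_force: [-1.1, -0.9, -1.3]
opening: 0.0384
gripper_force: 0.0
```

Call:
jog_arm(deltas=[{"jaw": 0, "tz": -0.2, "tx": 0, "ty": 0, "yaw": 0}, {"jaw": 0, "tz": -0.4, "tx": 0, "ty": 0, "yaw": 0}, {"jaw": 0, "tz": -0.6, "tx": 0, "ty": 0, "yaw": 0}, {"jaw": 0, "tz": -0.6, "tx": 0, "ty": 0, "yaw": 0}])

```text
time: 24.78
tcp_pos: [0.4096, 0.2222, 0.07]
tool_rot: [[-0.795, 0.607, -0.0], [0.607, 0.795, -0.0], [0.0, -0.0, -1.0]]
contact_force: [-0.3, 0.4, -0.2]
opening: 0.0116
gripper_force: 0.0
```

Call:
jog_arm(deltas=[{"jaw": 0, "tz": 0, "tx": 0, "ty": 0, "yaw": 0}, {"jaw": 0, "tz": -0.2, "tx": 0, "ty": 0, "yaw": 0}, {"jaw": 0, "tz": -0.35, "tx": 0, "ty": 0, "yaw": 0}, {"jaw": 0, "tz": -0.35, "tx": 0, "ty": 0, "yaw": 0}])

```text
time: 25.12
tcp_pos: [0.4104, 0.2226, 0.0684]
tool_rot: [[-0.795, 0.607, 0.001], [0.607, 0.795, 0.0], [-0.001, 0.001, -1.0]]
contact_force: [-3.9, -1.9, 17.1]
opening: 0.0003
gripper_force: 8.1
```

Call:
jog_arm(deltas=[{"jaw": 0, "tz": 2, "tx": 0, "ty": 0, "yaw": 0}, {"jaw": 0, "tz": 6, "tx": 0, "ty": 0, "yaw": 0}, {"jaw": 0, "tz": 10, "tx": 0, "ty": 0, "yaw": 0}, {"jaw": 0, "tz": 12, "tx": 0, "ty": 0, "yaw": 0}, {"jaw": 0, "tz": 12, "tx": 0, "ty": 0, "yaw": 0}, {"jaw": 0, "tz": 12, "tx": 0, "ty": 0, "yaw": 0}])

```text
time: 25.62
tcp_pos: [0.4108, 0.2226, 0.1882]
tool_rot: [[-0.795, 0.607, 0.004], [0.607, 0.795, 0.002], [-0.002, 0.003, -1.0]]
contact_force: [-0.0, 0.5, -0.3]
opening: 0.0005
gripper_force: 0.0
```

```bash
python3 -c "
from h import *
print(manip.observe()['tcp_pos'],job.hand_in())"
```

```text
the job is handed in; nothing more can be done
[0.4107596  0.22263023 0.18820742] None
```

The job is handed in (no verdict came back): two slips and the wedge are in the vice behind the thin blank, and the wedge held against a 16 N pull, though it sits about 2 mm off the vice floor instead of the expected 10 mm.

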